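# Restock the sweets display on the shop counter

### The job

Restock the counter display: stand each of the four closed, full tubs of sweets upright on the floor of the tray compartment that has the tub's own colour. The two open, empty tubs do not belong there: leave them standing where they are. Let go of everything at the end.

Things in the scene. Friction and masses are not known exactly. Their poses are not given: they have to be found in the camera images.
- tub_red: Closed, full tub of sweets: an upright red plastic cylinder 48 mm in diameter and 60 mm tall with a white paper band round the middle and a red lid that has a small round white seal (20 mm) in the centre of its top. About 0.12 kg. Origin: centre of the underside; z up through the lid.
- tub_yellow: Closed, full tub of sweets: an upright yellow plastic cylinder 48 mm in diameter and 60 mm tall with a white paper band round the middle and a yellow lid that has a small round white seal (20 mm) in the centre of its top. About 0.12 kg. Origin: centre of the underside; z up through the lid.
- tub_green: Closed, full tub of sweets: an upright green plastic cylinder 48 mm in diameter and 60 mm tall with a white paper band round the middle and a green lid that has a small round white seal (20 mm) in the centre of its top. About 0.12 kg. Origin: centre of the underside; z up through the lid.
- tub_blue: Closed, full tub of sweets: an upright blue plastic cylinder 48 mm in diameter and 60 mm tall with a white paper band round the middle and a blue lid that has a small round white seal (20 mm) in the centre of its top. About 0.12 kg. Origin: centre of the underside; z up through the lid.
- cell_red: The red compartment of the dark-wood display tray: red floor pad with red tags beside it. Origin: centre of the pad's underside, 4 mm above the counter; pad 66 x 66 x 3 mm, so a tub's foot stands 7 mm up. x points across the tray, y along its row of four compartments.
- cell_yellow: The yellow compartment of the dark-wood display tray: yellow floor pad with yellow tags beside it. Fixed tray, 292 x 76 mm: four compartments in a row, 68 x 68 mm inside, 72 mm apart, walls 4 mm thick and 16 mm high. Pad and origin as for the red one. Colour order varies.
- cell_green: The green compartment of the dark-wood display tray: green floor pad with green tags beside it. Origin: centre of the pad's underside, 4 mm above the counter; pad 66 x 66 x 3 mm, so a tub's foot stands 7 mm up. x points across the tray, y along its row of four compartments.
- cell_blue: The blue compartment of the dark-wood display tray: blue floor pad with blue tags beside it. Fixed tray, 292 x 76 mm: four compartments in a row, 68 x 68 mm inside, 72 mm apart, walls 4 mm thick and 16 mm high. Pad and origin as for the red one. Colour order varies.
- empty_red: Open, EMPTY red tub that does not belong in the display: same red plastic and 48 mm diameter as the full one but 46 mm tall, without lid or paper band, an open mouth with a dark inside (wall 3 mm). Very light (30 g). Origin: centre of the underside; z up through the mouth.
- empty_blue: Open, EMPTY blue tub that does not belong in the display: same blue plastic and 48 mm diameter as the full one but 46 mm tall, without lid or paper band, an open mouth with a dark inside (wall 3 mm). Very light (30 g). Origin: centre of the underside; z up through the mouth.
Mind the look-alikes: they are no part of the job. Several things have the shape of the tub_green; the one meant has the colours described above. Of the things that look like the cell_blue, the smaller one is meant.

How it is judged:
By the outcome, as a careful person would: the job done as asked, in the order asked, and still so for the second after the job is handed in, with the robot touching nothing.
It also fails if it takes over 88 s, if anything falls off the work surface, if the arm or the gripper's body presses on something with over 40 N, if the wrist force passes 120 N, or if a joint passes its speed limit or range.

### The arm

A 6-joint arm with a two-finger parallel gripper is mounted at the origin on the work surface. World frame = base frame: x ahead of the robot, y to its left, z up, the work surface at z = 0. Lengths are in m, angles in rad, forces in N, time in s.
With the tool pointing down it reaches from about 0.25 to 0.775 m from the base axis. Payload 8.9 kg.
Tool frame: the origin (TCP) lies at the very end of the fingers, on their centre line; the grasp point (between the pads) lies hold_point_z behind it (hold_point_z is the distance from the TCP to the grasp point, in m); x points along the fingers, y is the direction in which the jaws open and shut, and the axes are right-handed (so a half turn about x gives the same grasp; the last joint's range is limited). The gripper opens to 85 mm and grips with 20 to 120 N. Pads are 22 mm wide; open, the fingers measure 114 mm over their backs; the gripper's body (76 mm by 85 mm) begins 54 mm behind the grasp point. The pads swing forward as they close: fully open they stand 13 mm farther back than shut.
Start: joints at [1.205, 0.291, -0.153, 1.127, 0, 1.431], TCP at [0.118, 0.512, 0.231] pointing down, gripper open.
Joint ranges: [-2.52, 2.52], [-0.91, 1.74], [-1.3, 1.37], [-1.96, 2.02], [-1.52, 1.47], [-3.14, 3.14]. Speed limits (rad/s): [2.22, 2.22, 2.79, 3.14, 3.14, 3.14].

### API

Orientations are given as [roll, pitch, yaw] about the fixed x, y, z axes, in that order (R = Rz(yaw) Ry(pitch) Rx(roll)).
In Python, from station import * gives the robot as it stands. The module is installed in compiled form; this text tells all that it offers.
- The arm moves only by the tool apply_moves, never from a script. Its argument "motion" is a list of rows, each an object with "rotation": the turn, a rotation vector about the tool's x, y, z scaled (see below), a list of three; "delta_pos": the shift along the tool's x, y, z scaled (see below), a list of three; "gripper": the gripper command: -1 is shut, 1 is fully open, values between are in proportion. In form: [{"rotation": [wx, wy, wz], "delta_pos": [x, y, z], "gripper": gripper}, ...]. A call has 1 to 8 rows; each row is the pose to reach, as a shift and turn from the pose measured when the call began, along the tool's axes at that moment; what a row does not reach only later rows make up. The controller multiplies each number of a shift by 0.2 m and each number of a turn by pi/4 rad. A row lasts 1/12 s, in which the tool goes at most 41.7 mm and 7.16 degrees, less where a joint would pass 70% of its speed; a pose out of reach is approached as far as the arm can. A call with a number of a shift or a turn outside -1 to 1 is refused whole. A call with a gripper value outside its range is refused whole. The fingers move at their own pace and stop on an object; the grip force is fixed at half the most. Time passes only in rows, so rows that repeat a pose let the fingers close. It gives the time, the measured TCP pose, the force and the opening at its end, in the units of the state.
- observe(): the state, without advancing time (a new reading comes with each control period).
- grab_frame(name): name is "scene" or "top"; returns a dict with "color" (384x512x3 uint8, red, green, blue), "depth" (384x512 float32, m along the optical axis (not along the pixel's ray), 0 where there is no reading), "K" (3x3 intrinsics, pixels), "R" (3x3) and "t" (3): a world point X has camera coordinates R X + t. Camera axes: x right, y down, z forward; pixel columns grow to the right and rows downward; lengths in m; the calibration is good to about 2 mm. A picture is of the moment at which its call begins.
- close_job(): hands the job in, once; it reports no verdict.
The state is a dict: "t": time; "qpos": joint angles; "joint_vel": joint speeds; "tau": joint torques, N m; "ee_pos": TCP position; "tool_rot": TCP orientation; "contact_force": force on the tool from outside, world axes, zero at the start; "moment": the same for the moment, N m; "finger_gap": finger opening in m.
Only numpy, scipy, OpenCV 4.12 (cv2) and the standard library are available. Lean on these libraries where they do the work, as an engineer would, in place of code of your own. Each camera call takes 0.05 s, during which the arm holds its last target.

## Working session

There is one attempt and no reset: what is moved stays moved. The work goes in short steps, Python scripts to look and compute and a tool call to move; the robot and the scene stay as the last step left them, time stands still between calls to the robot, and variables do not carry over. Pictures are saved under pics/ and viewed, and the job is handed in when it is done.

Besides the shell and the picture viewer there is one more tool, called after ">>>" as name(argument=value, ...) on one line, values as JSON. apply_moves: Moves the arm, as the interface text tells. Its arguments: {"type":"object","properties":{"motion":{"type":"array"}},"required":["motion"]}

```bash
mkdir -p pics
python3 - <<'E'
from station import *
import cv2,numpy as np,pickle
s=observe();print({k:np.round(v,4).tolist() for k,v in s.items()})
for n in("scene","top"):
    f=grab_frame(n);pickle.dump(f,open(f"{n}0.pkl","wb"))
    cv2.imwrite(f"pics/{n}0.png",cv2.resize(f["color"][:,:,::-1],(800,600),interpolation=cv2.INTER_CUBIC))
    print(n,f["K"],f["R"],f["t"])
E
```

```text
{'t': 0.0, 'qpos': [1.2047, 0.2913, -0.1541, 1.1267, -0.0, 1.4315], 'joint_vel': [-0.0004, 0.001, 0.0003, -0.0007, -0.002, -0.0007], 'tau': [0.001, -53.7146, 33.1372, 0.0161, -0.0002, -0.0], 'ee_pos': [0.1179, 0.5111, 0.2307], 'tool_rot': [-1.708, 1.5695, -1.9348], 'contact_force': [0.3815, -0.0589, 0.0871], 'moment': [0.0246, 0.0097, -0.0307], 'finger_gap': 0.0853}
scene [[387.90100348   0.         256.42610268]
 [  0.         387.90100348 190.78313331]
 [  0.           0.           1.        ]] [[-0.27498638  0.96144032 -0.00387338]
 [ 0.68526676  0.19316759 -0.70220777]
 [-0.67438265 -0.19575187 -0.71196155]] [ 0.14848026 -0.34143951  1.16899084]
top [[424.65859773   0.         256.17071907]
 [  0.         424.65859773 191.38175929]
 [  0.           0.           1.        ]] [[-0.00850602 -0.99995935  0.00298992]
 [-0.99902666  0.00836859 -0.04330931]
 [ 0.04328253 -0.0033554  -0.99905724]] [-0.00942751  0.51275328  1.06871437]
```

View pics/scene0.png

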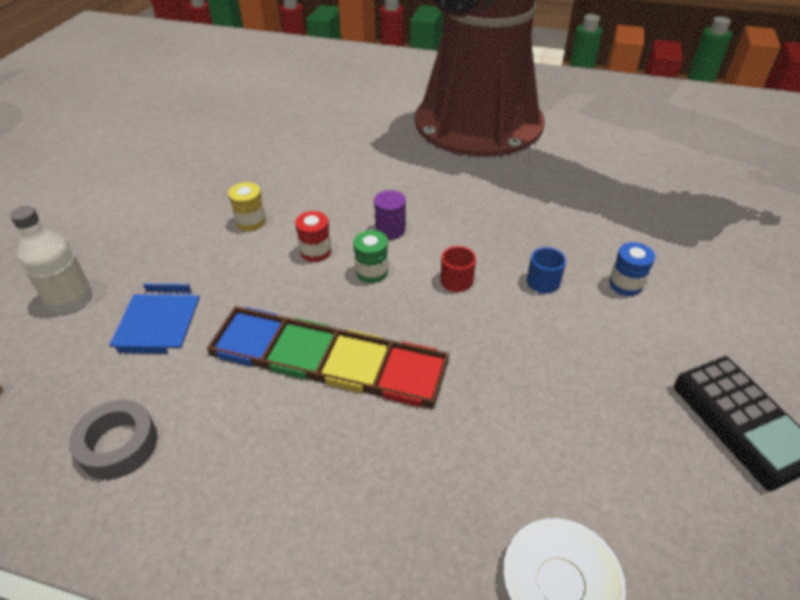

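View pics/top0.png

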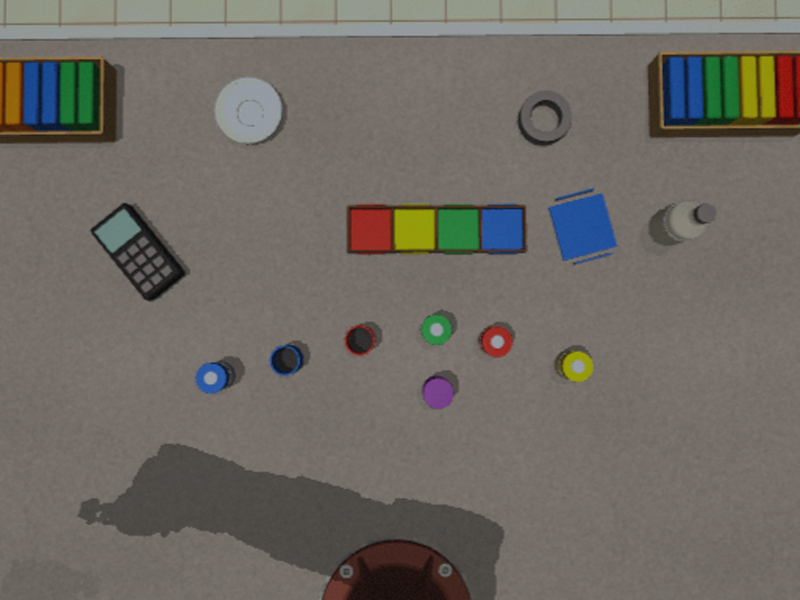

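```bash
cat > h.py <<'E'
import numpy as np,cv2,pickle
def ray(f,u,v,z):
    K,R,t=f["K"],f["R"],f["t"]
    d=R.T@np.linalg.solve(K,[u,v,1.]); c=-R.T@t
    return c+d*(z-c[2])/d[2]
def comps(f,minA=60):
    hsv=cv2.cvtColor(f["color"],cv2.COLOR_RGB2HSV)
    H,S,V=[hsv[:,:,i].astype(int) for i in range(3)]
    out=[]
    for n,h in dict(red=(0,8),yellow=(24,35),green=(50,80),blue=(100,120),purple=(130,160)).items():
        m=(S>140)&(V>60)&(((H>=h[0])&(H<=h[1]))|((n=="red")&(H>=172)))
        k,l,st,c=cv2.connectedComponentsWithStats(m.astype(np.uint8))
        for i in range(1,k):
            if st[i,4]>=minA: out.append((n,st[i],c[i],l==i))
    return out
def hullc(m):
    p=max(cv2.findContours(m.astype(np.uint8),cv2.RETR_EXTERNAL,cv2.CHAIN_APPROX_NONE)[0],key=cv2.contourArea)
    return p
def seals(f,z=.06):
    "white seal inside a lid"
    hsv=cv2.cvtColor(f["color"],cv2.COLOR_RGB2HSV); w=((hsv[:,:,1]<110)&(hsv[:,:,2]>140))
    r=[]
    k,l,st,c=cv2.connectedComponentsWithStats(w.astype(np.uint8))
    for i in range(1,k):
        if 15<=st[i,4]<=220: r.append((c[i],st[i,4],ray(f,*c[i],z)))
    return r
E
python3 - <<'E'
from h import *
for n in("top","scene"):
    f=pickle.load(open(n+"0.pkl","rb"));print(n)
    for c in comps(f):
        p=hullc(c[3]); (e,ax,a)=cv2.minAreaRect(p)
        print(c[0],c[1][:5],np.round(c[2],1),"rect",np.round(e,1),np.round(ax,1),round(a,1),"z.06",ray(f,*e,.06)[:2].round(4),"z.007",ray(f,*e,.007)[:2].round(4))
    for s in seals(f): print("seal",s[0].round(1),s[1],s[2][:2].round(4))
f=pickle.load(open("top0.pkl","rb"));im=f["color"][110:280,110:410,::-1]
cv2.imwrite("pics/crop0.png",cv2.resize(im,(798,452),interpolation=cv2.INTER_CUBIC))
E
```

```text
top
red [496  35  16  41 560] [503.7  54.6] rect [503.5  55. ] [40. 15.] 90.0 z.06 [ 0.8421 -0.6264] z.007 [ 0.8614 -0.6581]
red [224 134  27  26 702] [237.  146.5] rect [237.  146.5] [25. 26.] 90.0 z.06 [0.6205 0.0322] z.007 [0.6284 0.0344]
red [221 208  19  20  83] [230.4 217.3] rect [230. 217.] [18.4 18.4] 45.0 z.06 [0.449  0.0503] z.007 [0.4481 0.0534]
red [308 209  20  20 242] [317.3 218.1] rect [317.5 218.5] [19. 19.] 90.0 z.06 [ 0.4436 -0.1616] z.007 [ 0.4424 -0.1694]
red [207 368  20  16 137] [216.5 376.3] rect [216.5 376. ] [17.9 15.7] 5.7 z.06 [0.071  0.0847] z.007 [0.0507 0.0895]
yellow [469  35  27  45 954] [483.8  56.8] rect [482.  57.] [44. 26.] 90.0 z.06 [ 0.8375 -0.5731] z.007 [ 0.8566 -0.6021]
yellow [252 134  27  26 696] [265.  146.4] rect [265.  146.5] [25. 26.] 90.0 z.06 [ 0.6199 -0.0361] z.007 [ 0.6278 -0.0374]
yellow [359 225  21  19 252] [368.6 233.9] rect [369. 234.] [18. 20.] 90.0 z.06 [ 0.4051 -0.2856] z.007 [ 0.4019 -0.2998]
green [451  36  11  40 393] [455.9  55.5] rect [455.9  55.5] [39.3  9.9] 87.5 z.06 [ 0.8416 -0.5087] z.007 [ 0.861  -0.5344]
green [46
[... 3487 characters left out ...]
3279]
blue [  71  189   56   37 1517] [ 98.6 206.4] rect [ 98.5 207. ] [36. 55.] 90.0 z.06 [ 0.6785 -0.2653] z.007 [ 0.6402 -0.3068]
blue [138 201  41  27 705] [158.3 213.9] rect [158.  213.6] [35.7 24.5] 14.0 z.06 [ 0.6633 -0.1515] z.007 [ 0.6236 -0.1817]
blue [139 226  22   7  63] [149.6 229. ] rect [149.5 228.9] [21.8  2.9] 14.0 z.06 [ 0.7    -0.1499] z.007 [ 0.6639 -0.1799]
purple [241 124  17   9  84] [249.4 128.1] rect [249. 128.] [ 8. 16.] 90.0 z.06 [ 0.3681 -0.0667] z.007 [ 0.299  -0.0884]
seal [155.8 121.6] 48 [ 0.4029 -0.2845]
seal [198.9 140.5] 49 [ 0.4424 -0.1602]
seal [236.6 153.5] 73 [ 0.4622 -0.0661]
seal [407.4 161.3] 69 [0.3902 0.2842]
seal [ 34.1 173. ] 53 [ 0.6319 -0.4425]
```

View pics/crop0.png

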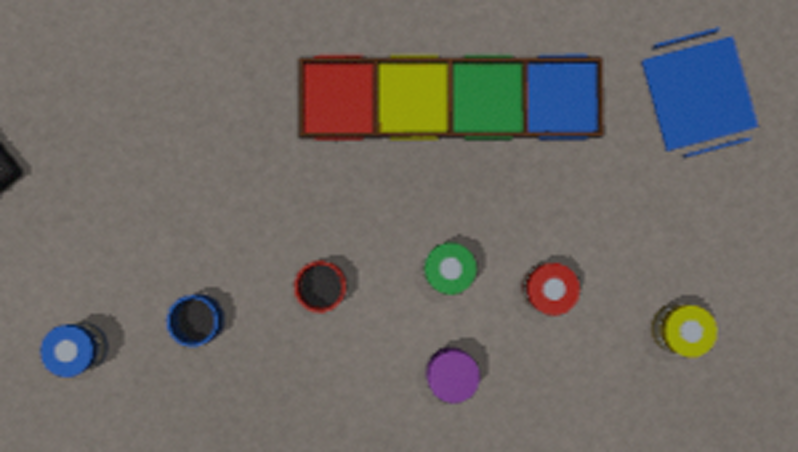

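```bash
cat >> h.py <<'E'
from scipy.spatial.transform import Rotation as Ro
def plan(s,p,jaw=(1,0)):
    R=Ro.from_euler("xyz",s["tool_rot"]).as_matrix()
    d=R.T@(np.array(p)-s["ee_pos"])/.2
    y=np.array([jaw[0],jaw[1],0.]);x=np.array([0,0,-1.])
    o=[]
    for sg in(1,-1):
        T=np.c_[x,sg*y,np.cross(x,sg*y)]
        o.append((Ro.from_matrix(R.T@T).as_rotvec()/(np.pi/4)).round(3).tolist())
    print("ee",np.round(s["ee_pos"],4),"delta",d.round(3).tolist(),"rot",o)
    return R
E
python3 - <<'E'
from h import *;from station import *
s=observe();print(plan(s,[.391,.283,.12]).round(3),s["t"])
E
```

```text
ee [0.1179 0.5112 0.2308] delta [0.555, -0.804, 1.587] rot [[1.711, 0.001, 0.001], [-2.289, -0.001, 0.001]]
[[-0.     0.225  0.974]
 [-0.001  0.974 -0.225]
 [-1.    -0.001 -0.   ]] 0.1
```

>>> apply_moves(motion=[{"rotation":[0.86,0,0],"delta_pos":[0.3,-0.4,0.8],"gripper":1},{"rotation":[0.86,0,0],"delta_pos":[0.3,-0.4,0.8],"gripper":1},{"rotation":[0.86,0,0],"delta_pos":[0.3,-0.4,0.8],"gripper":1},{"rotation":[0.86,0,0],"delta_pos":[0.3,-0.4,0.8],"gripper":1},{"rotation":[0.86,0,0],"delta_pos":[0.3,-0.4,0.8],"gripper":1},{"rotation":[0.86,0,0],"delta_pos":[0.3,-0.4,0.8],"gripper":1},{"rotation":[0.86,0,0],"delta_pos":[0.3,-0.4,0.8],"gripper":1},{"rotation":[0.86,0,0],"delta_pos":[0.3,-0.4,0.8],"gripper":1}])

```text
t: 0.77
ee_pos: [0.2558, 0.3971, 0.1708]
tool_rot: [-1.237, 1.569, -2.138]
contact_force: [-0.0, -0.4, 0.4]
finger_gap: 0.0853
```

Run:
```python
from h import *;from station import *
s=observe();print(plan(s,[.391,.283,.12]).round(3),s["t"],s["qpos"])
```

```text
ee [0.2558 0.3971 0.1708] delta [0.254, 0.176, 0.867] rot [[0.853, 0.001, 0.001], [-3.147, -0.002, 0.002]]
[[-0.001  0.784  0.621]
 [-0.001  0.621 -0.784]
 [-1.    -0.001  0.   ]] 0.7667 [ 8.43745346e-01  2.39045964e-01 -3.91660595e-01  9.41530965e-01
 -2.32851628e-04  1.74452910e+00]
```

>>> apply_moves(motion=[{"rotation":[0.853,0,0],"delta_pos":[0.254,0.176,0.867],"gripper":1},{"rotation":[0.853,0,0],"delta_pos":[0.254,0.176,0.867],"gripper":1},{"rotation":[0.853,0,0],"delta_pos":[0.254,0.176,0.867],"gripper":1},{"rotation":[0.853,0,0],"delta_pos":[0.254,0.176,0.867],"gripper":1},{"rotation":[0.853,0,0],"delta_pos":[0.254,0.176,0.867],"gripper":1},{"rotation":[0.853,0,0],"delta_pos":[0.254,0.176,0.867],"gripper":1},{"rotation":[0.853,0,0],"delta_pos":[0.254,0.176,0.867],"gripper":1},{"rotation":[0.853,0,0],"delta_pos":[0.254,0.176,0.867],"gripper":1}])

```text
t: 1.43
ee_pos: [0.3907, 0.2836, 0.1201]
tool_rot: [-0.755, 1.569, -2.322]
contact_force: [0.4, 0.4, -0.1]
finger_gap: 0.0856
```

Run:
```python
from h import *;from station import *
s=observe();print(plan(s,[.391,.283,.018]).round(3),s["t"],s["qpos"])
f=grab_frame("scene");cv2.imwrite("pics/s1.png",cv2.resize(f["color"][:,:,::-1],(800,600)))
```

```text
ee [0.3907 0.2836 0.1201] delta [0.511, 0.002, 0.003] rot [[0.006, 0.001, 0.001], [-3.994, -0.002, 0.002]]
[[-0.001  1.     0.004]
 [-0.001  0.004 -1.   ]
 [-1.    -0.001  0.001]] 1.4333 [ 4.76698849e-01  3.10030272e-01 -4.42690613e-01  8.19359968e-01
 -4.58649563e-04  2.04315944e+00]
```

View pics/s1.png

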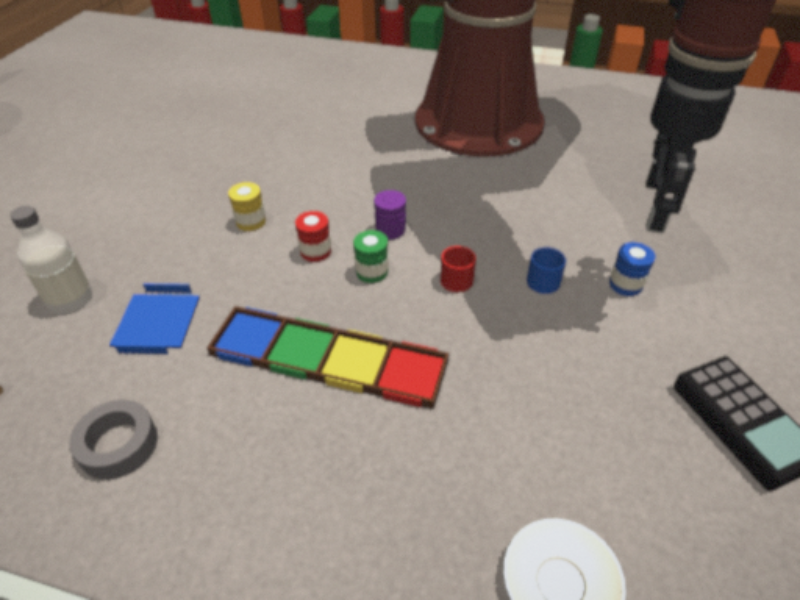

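Run:
```python
from h import *;from station import *
for n in("scene","top"):
    f=grab_frame(n)
    for X in([.391,.283,.12],[.391,.283,.135],[.434,.283,.13],[.348,.283,.13],[.391,.283,.06]):
        c=f["K"]@(f["R"]@np.array(X)+f["t"]);print(n,X,c[:2]/c[2]*800/512)
    cv2.imwrite(f"pics/{n}2.png",cv2.resize(f["color"][:,:,::-1],(800,600)))
```

```text
scene [0.391, 0.283, 0.12] [648.49018829 216.35925209]
scene [0.391, 0.283, 0.135] [651.95453656 206.73195861]
scene [0.434, 0.283, 0.13] [650.90760592 230.98283235]
scene [0.348, 0.283, 0.13] [650.67894552 190.50931214]
scene [0.391, 0.283, 0.06] [635.54948547 252.32097825]
top [0.391, 0.283, 0.12] [197.12105267 381.08442875]
top [0.391, 0.283, 0.135] [193.94722146 381.92516181]
top [0.434, 0.283, 0.13] [195.16185432 351.68634187]
top [0.348, 0.283, 0.13] [194.87004665 411.71463757]
top [0.391, 0.283, 0.06] [208.88809596 377.96739394]
```

View pics/scene2.png

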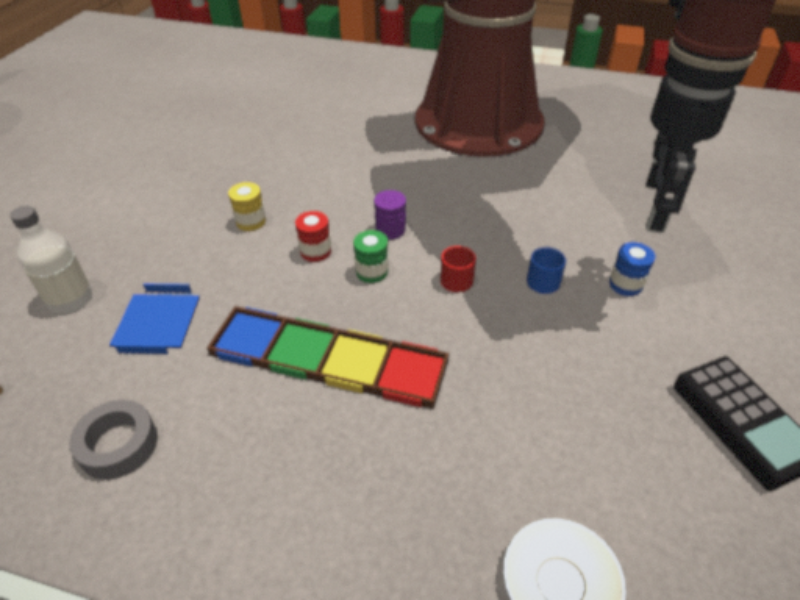

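View pics/top2.png

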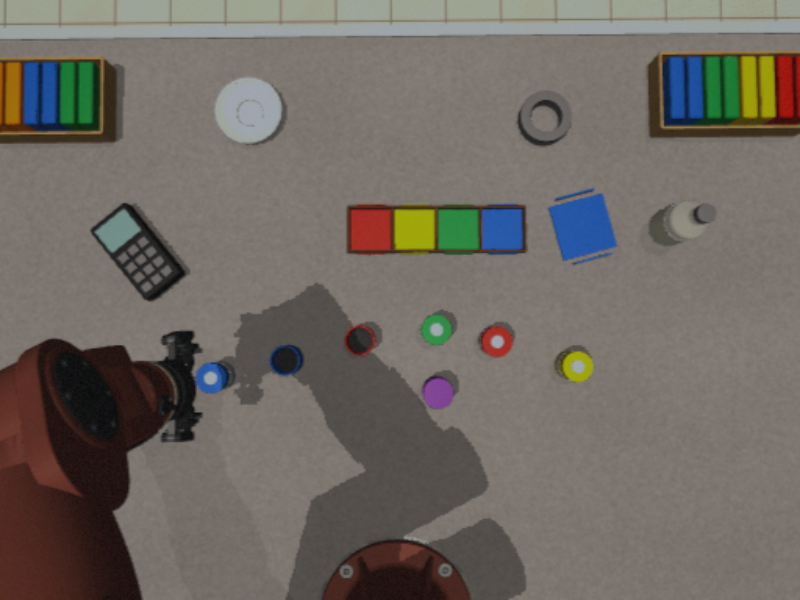

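>>> apply_moves(motion=[{"rotation":[0,0,0],"delta_pos":[0.2,0,0],"gripper":1},{"rotation":[0,0,0],"delta_pos":[0.36,0,0],"gripper":1},{"rotation":[0,0,0],"delta_pos":[0.51,0,0],"gripper":1},{"rotation":[0,0,0],"delta_pos":[0.51,0,0],"gripper":1},{"rotation":[0,0,0],"delta_pos":[0.51,0,0],"gripper":-1},{"rotation":[0,0,0],"delta_pos":[0.51,0,0],"gripper":-1},{"rotation":[0,0,0],"delta_pos":[0.51,0,0],"gripper":-1},{"rotation":[0,0,0],"delta_pos":[0.51,0,0],"gripper":-1}])

```text
t: 2.25
ee_pos: [0.3918, 0.2847, 0.0204]
tool_rot: [1.874, 1.568, 0.307]
contact_force: [-1.0, 0.1, 6.4]
finger_gap: 0.0467
```

Run:
```python
from h import *;from station import *
s=observe();print(s["contact_force"],s["finger_gap"]);plan(s,[.391,.283,.12])
f=grab_frame("scene");cv2.imwrite("pics/s3.png",cv2.resize(f["color"][80:230,312:512,::-1],(800,600)))
```

```text
[-1.01338659  0.13711486  6.41988078] 0.04672708126453938
ee [0.3918 0.2847 0.0204] delta [-0.498, -0.003, 0.008] rot [[0.006, -0.001, -0.003], [-3.994, 0.005, -0.002]]
```

View pics/s3.png

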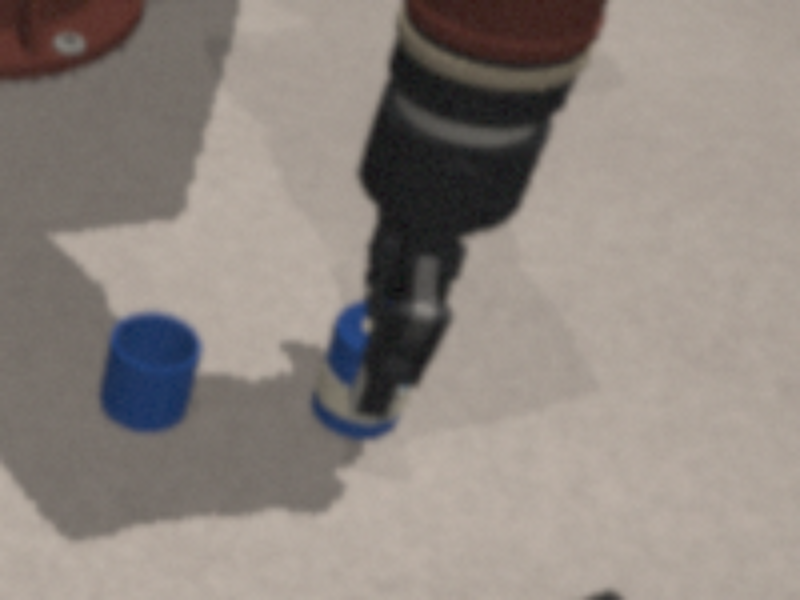

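Run:
```python
from h import *;from station import *
f=grab_frame("scene")
for X in([.391,.283,.0],[.391,.283,.06],[.418,.283,.02],[.418,.283,.03],[.391,.283,.03]):
    c=f["K"]@(f["R"]@np.array(X)+f["t"]);u=c[:2]/c[2];print(X,(u-[312,80])*4)
f0=pickle.load(open("scene0.pkl","rb"))
a=np.hstack([g["color"][130:200,370:450,::-1] for g in(f0,f)])
cv2.imwrite("pics/s4.png",cv2.resize(a,(800,350),interpolation=cv2.INTER_CUBIC))
f=grab_frame("top");cv2.imwrite("pics/t4.png",cv2.resize(f["color"][180:300,70:230,::-1],(800,600)))
for X in([.391,.283,.0],[.391,.283,.06]):
    c=f["K"]@(f["R"]@np.array(X)+f["t"]);u=c[:2]/c[2];print(X,(u-[70,180])*5)
```

```text
[0.391, 0.283, 0.0] [349.20862714 408.74937965]
[0.391, 0.283, 0.06] [379.0066828  325.94170431]
[0.418, 0.283, 0.02] [357.6538293  415.84631498]
[0.418, 0.283, 0.03] [362.67506237 402.16104671]
[0.391, 0.283, 0.03] [363.7235794  368.41287354]
[0.391, 0.283, 0.0] [351.93461881 300.62359771]
[0.391, 0.283, 0.06] [318.44190709 309.49566061]
```

View pics/s4.png

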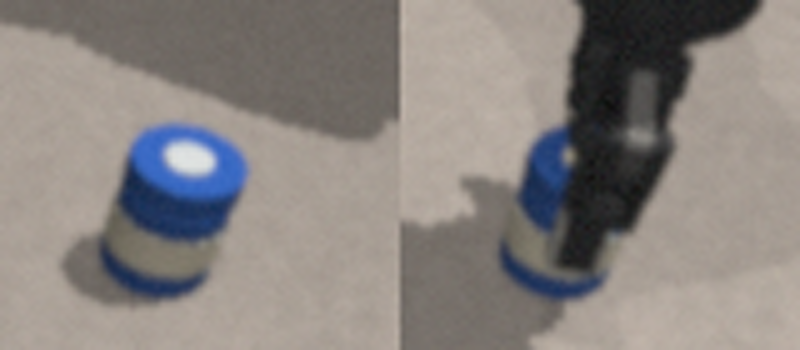

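View pics/t4.png

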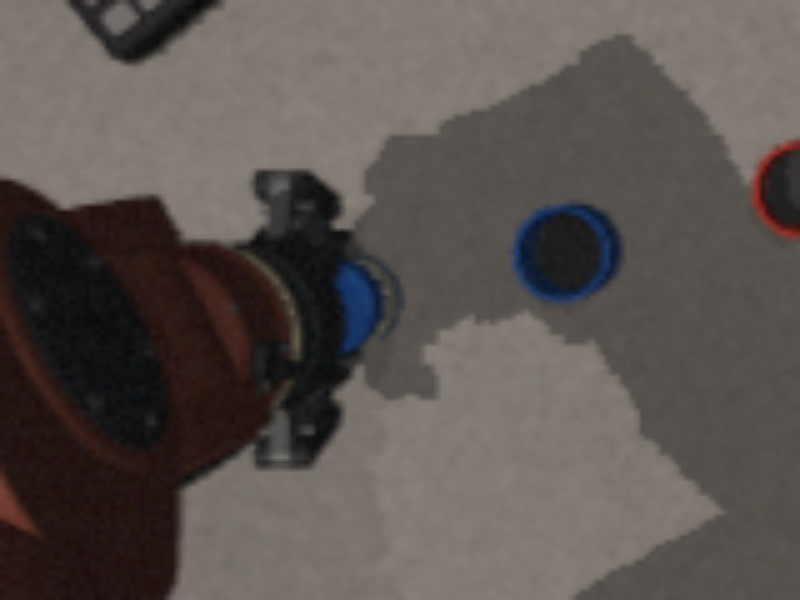

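```bash
cat >> h.py <<'E'
def cloud(f):
    v,u=np.mgrid[0:384,0:512];d=f["depth"]
    P=np.stack([(u-f["K"][0,2])/f["K"][0,0]*d,(v-f["K"][1,2])/f["K"][1,1]*d,d],-1)
    return (P-f["t"])@f["R"]
E
python3 - <<'E'
from h import *;from station import *
f=grab_frame("scene");P=cloud(f);C=f["color"].astype(int)
dark=(C.max(2)<75)&(f["depth"]>0)
for z0,z1 in((.02,.035),(.035,.05),(.05,.07),(.07,.09),(.09,.12),(.12,.16)):
    m=dark&(P[...,2]>z0)&(P[...,2]<z1)&(abs(P[...,0]-.4)<.1)&(abs(P[...,1]-.28)<.1)
    q=P[m];print(z0,m.sum(),q.min(0).round(3),q.max(0).round(3),np.median(q,0).round(3)) if m.sum() else 0
m=(C[...,2]>C[...,0]+50)&(P[...,2]>.01)&(abs(P[...,0]-.39)<.05)&(abs(P[...,1]-.28)<.05)
q=P[m];print("tub",q.min(0).round(3),q.max(0).round(3))
E
```

```text
0.02 12 [0.421 0.279 0.025] [0.428 0.291 0.035] [0.428 0.284 0.034]
0.035 43 [0.421 0.279 0.036] [0.43  0.293 0.05 ] [0.428 0.286 0.042]
0.05 32 [0.361 0.272 0.05 ] [0.429 0.292 0.069] [0.425 0.285 0.054]
0.07 117 [0.361 0.271 0.07 ] [0.451 0.296 0.09 ] [0.444 0.279 0.079]
0.09 277 [0.373 0.266 0.091] [0.46  0.303 0.12 ] [0.443 0.278 0.107]
0.12 412 [0.383 0.248 0.12 ] [0.459 0.314 0.16 ] [0.427 0.279 0.14 ]
tub [0.375 0.262 0.038] [0.413 0.276 0.063]
```

>>> apply_moves(motion=[{"rotation":[0,0,0],"delta_pos":[-0.15,0,0],"gripper":-1},{"rotation":[0,0,0],"delta_pos":[-0.3,0,0],"gripper":-1},{"rotation":[0,0,0],"delta_pos":[-0.45,0,0],"gripper":-1},{"rotation":[0,0,0],"delta_pos":[-0.5,0,0],"gripper":-1},{"rotation":[0,0,0],"delta_pos":[-0.5,0.05,0.05],"gripper":-1},{"rotation":[0,0,0],"delta_pos":[-0.5,0.1,0.15],"gripper":-1},{"rotation":[0,0,0],"delta_pos":[-0.5,0.15,0.3],"gripper":-1},{"rotation":[0,0,0],"delta_pos":[-0.5,0.2,0.45],"gripper":-1}])

```text
t: 3.12
ee_pos: [0.4329, 0.1944, 0.1221]
tool_rot: [1.899, 1.565, 0.335]
contact_force: [0.8, -0.1, -0.3]
finger_gap: 0.0468
```

Run:
```python
from h import *;from station import *
s=observe();print(s["contact_force"],s["finger_gap"],s["t"]);plan(s,[.627,-.181,.12])
f=grab_frame("scene");cv2.imwrite("pics/s5.png",cv2.resize(f["color"][80:230,312:512,::-1],(800,600)))
```

```text
[ 0.7954553  -0.120895   -0.29662013] 0.04683145678711577 3.1167
ee [0.4329 0.1944 0.1221] delta [0.012, 0.958, 1.883] rot [[0.008, -0.002, -0.007], [-3.992, 0.011, -0.004]]
```

View pics/s5.png

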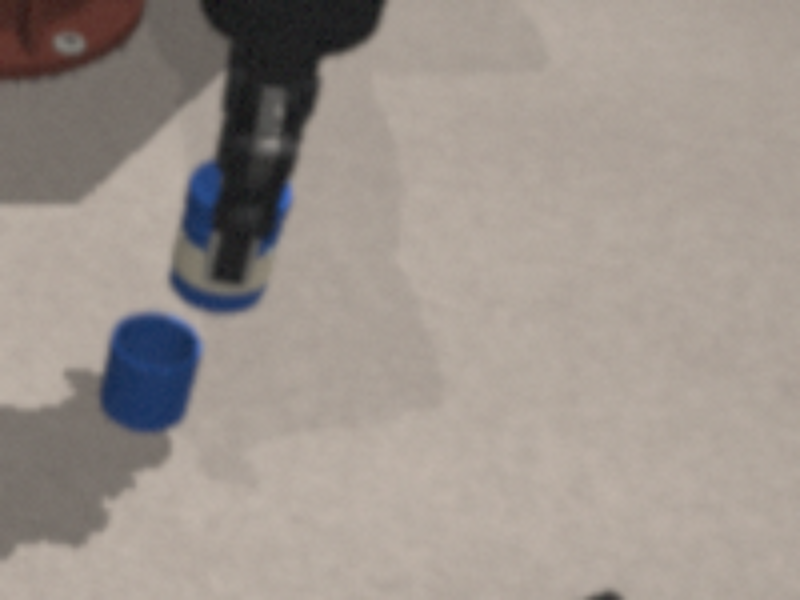

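>>> apply_moves(motion=[{"rotation":[0,0,0],"delta_pos":[0,0.08,0.17],"gripper":-1},{"rotation":[0,0,0],"delta_pos":[0,0.17,0.35],"gripper":-1},{"rotation":[0,0,0],"delta_pos":[0,0.26,0.52],"gripper":-1},{"rotation":[0,0,0],"delta_pos":[0,0.35,0.69],"gripper":-1},{"rotation":[0,0,0],"delta_pos":[0,0.43,0.84],"gripper":-1},{"rotation":[0,0,0],"delta_pos":[0,0.5,1.0],"gripper":-1},{"rotation":[0,0,0],"delta_pos":[0,0.5,1.0],"gripper":-1},{"rotation":[0,0,0],"delta_pos":[0,0.5,1.0],"gripper":-1}])

```text
t: 3.83
ee_pos: [0.5363, -0.0116, 0.1241]
tool_rot: [1.397, 1.562, -0.173]
contact_force: [-0.2, -0.5, -0.7]
finger_gap: 0.047
```

Run:
```python
from h import *;from station import *
s=observe();print(s["contact_force"],s["finger_gap"],s["t"]);plan(s,[.627,-.181,.12])
```

```text
[-0.21743836 -0.53097979 -0.69049055] 0.04701603075077115 3.8333
ee [ 0.5363 -0.0116  0.1241] delta [0.026, 0.453, 0.847] rot [[0.0, 0.002, -0.011], [-3.999, 0.017, 0.003]]
```

>>> apply_moves(motion=[{"rotation":[0,0,0],"delta_pos":[0.02,0.11,0.2],"gripper":-1},{"rotation":[0,0,-0.01],"delta_pos":[0.02,0.2,0.37],"gripper":-1},{"rotation":[0,0,-0.01],"delta_pos":[0.02,0.29,0.54],"gripper":-1},{"rotation":[0,0,-0.01],"delta_pos":[0.02,0.38,0.71],"gripper":-1},{"rotation":[0,0,-0.01],"delta_pos":[0.02,0.453,0.847],"gripper":-1},{"rotation":[0,0,-0.01],"delta_pos":[0.02,0.453,0.847],"gripper":-1},{"rotation":[0,0,-0.01],"delta_pos":[0.02,0.453,0.847],"gripper":-1},{"rotation":[0,0,-0.01],"delta_pos":[0.02,0.453,0.847],"gripper":-1}])

```text
t: 4.5
ee_pos: [0.6266, -0.1797, 0.1215]
tool_rot: [0.06, 1.57, -1.51]
contact_force: [-0.3, 1.1, -0.5]
finger_gap: 0.0468
```

```bash
cat >> h.py <<'E'
def pix(f,X):
    c=f["K"]@(f["R"]@np.array(X)+f["t"]);return c[:2]/c[2]
E
python3 - <<'E'
from h import *;from station import *
s=observe();print(s["contact_force"],s["finger_gap"],s["t"]);plan(s,[.627,-.181,.03])
f=grab_frame("scene");cv2.imwrite("pics/s6.png",cv2.resize(f["color"][110:290,80:320,::-1],(800,600)))
E
```

```text
[-0.25320574  1.09698834 -0.49595277] 0.046839335050432106 4.5
ee [ 0.6266 -0.1797  0.1215] delta [0.458, 0.002, 0.006] rot [[0.001, 0.001, -0.0], [-3.999, 0.0, 0.002]]
```

View pics/s6.png

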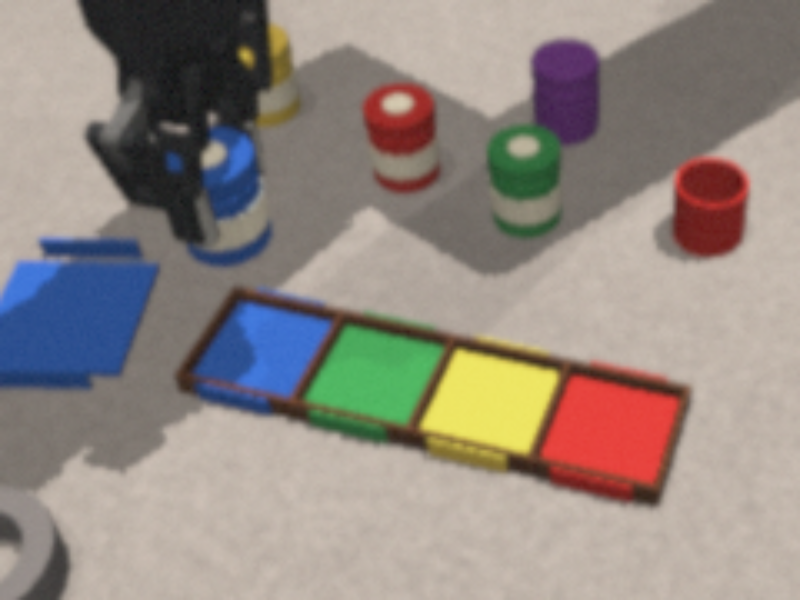

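>>> apply_moves(motion=[{"rotation":[0,0,0],"delta_pos":[0.15,0,0.005],"gripper":-1},{"rotation":[0,0,0],"delta_pos":[0.3,0,0.005],"gripper":-1},{"rotation":[0,0,0],"delta_pos":[0.4,0,0.005],"gripper":-1},{"rotation":[0,0,0],"delta_pos":[0.43,0,0.005],"gripper":-1},{"rotation":[0,0,0],"delta_pos":[0.45,0,0.005],"gripper":-1},{"rotation":[0,0,0],"delta_pos":[0.465,0,0.005],"gripper":-1},{"rotation":[0,0,0],"delta_pos":[0.465,0,0.005],"gripper":-1},{"rotation":[0,0,0],"delta_pos":[0.465,0,0.005],"gripper":-1}])

```text
t: 5.22
ee_pos: [0.6274, -0.1806, 0.0299]
tool_rot: [0.851, 1.568, -0.717]
contact_force: [-0.7, -0.5, -0.6]
finger_gap: 0.0467
```

Run:
```python
from h import *;from station import *
s=observe();print(s["contact_force"],s["finger_gap"],s["t"]);plan(s,[.627,-.181,.12])
f=grab_frame("scene");cv2.imwrite("pics/s7.png",cv2.resize(f["color"][110:290,80:320,::-1],(800,600)))
```

```text
[-0.68638954 -0.48091359 -0.61454979] 0.046711209445017 5.2167
ee [ 0.6274 -0.1806  0.0299] delta [-0.45, -0.001, 0.003] rot [[0.003, 0.002, -0.002], [-3.997, 0.004, 0.003]]
```

View pics/s7.png

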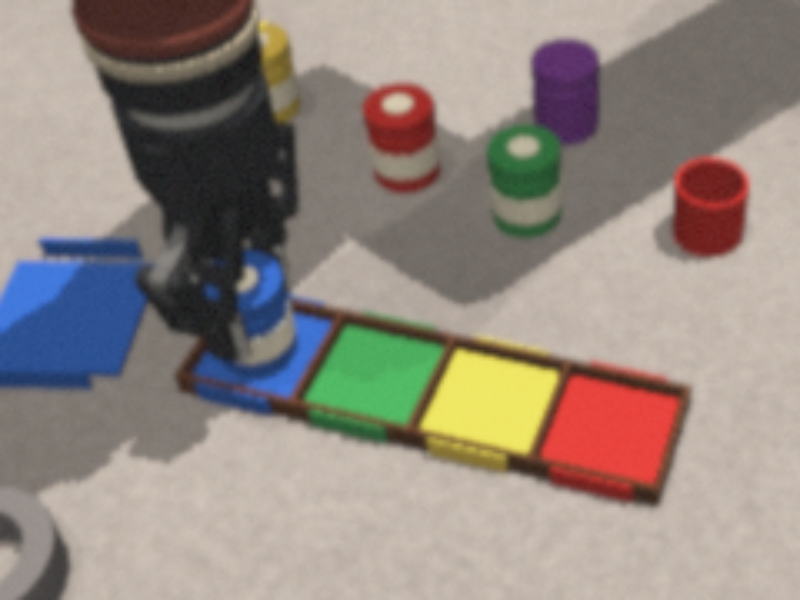

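>>> apply_moves(motion=[{"rotation":[0,0,0],"delta_pos":[0.015,0,0],"gripper":-1},{"rotation":[0,0,0],"delta_pos":[0.018,0,0],"gripper":-1},{"rotation":[0,0,0],"delta_pos":[0.018,0,0],"gripper":1},{"rotation":[0,0,0],"delta_pos":[0.018,0,0],"gripper":1},{"rotation":[0,0,0],"delta_pos":[0.018,0,0],"gripper":1},{"rotation":[0,0,0],"delta_pos":[0.018,0,0],"gripper":1},{"rotation":[0,0,0],"delta_pos":[-0.08,0,0],"gripper":1},{"rotation":[0,0,0],"delta_pos":[-0.2,0,0],"gripper":1}])

```text
t: 5.93
ee_pos: [0.6257, -0.18, 0.0684]
tool_rot: [-1.54, 1.569, -3.109]
contact_force: [-0.3, -0.7, -0.7]
finger_gap: 0.0853
```

Run:
```python
from h import *;from station import *
s=observe();print(s["contact_force"],s["finger_gap"],s["t"]);plan(s,[.627,-.181,.12]);plan(s,[.4037,-.286,.12])
f=grab_frame("scene");cv2.imwrite("pics/s8.png",cv2.resize(f["color"][110:290,80:320,::-1],(800,600)))
```

```text
[-0.3035614  -0.72825099 -0.72574678] 0.08533780595085122 5.9333
ee [ 0.6257 -0.18    0.0684] delta [-0.258, 0.006, 0.005] rot [[0.002, 0.0, 0.003], [-3.998, -0.004, 0.0]]
ee [ 0.6257 -0.18    0.0684] delta [-0.256, -1.111, 0.528] rot [[0.002, 0.0, 0.003], [-3.998, -0.004, 0.0]]
```

View pics/s8.png

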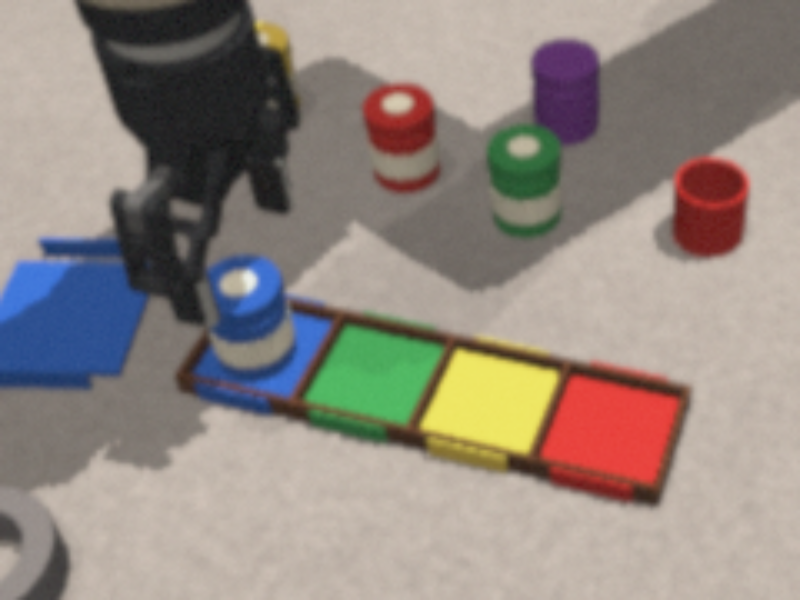

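>>> apply_moves(motion=[{"rotation":[0,0,0],"delta_pos":[-0.15,0,0],"gripper":1},{"rotation":[0,0,0],"delta_pos":[-0.256,0,0],"gripper":1},{"rotation":[0,0,0],"delta_pos":[-0.256,-0.15,0.07],"gripper":1},{"rotation":[0,0,0],"delta_pos":[-0.256,-0.33,0.16],"gripper":1},{"rotation":[0,0,0],"delta_pos":[-0.256,-0.5,0.24],"gripper":1},{"rotation":[0,0,0],"delta_pos":[-0.256,-0.68,0.32],"gripper":1},{"rotation":[0,0,0],"delta_pos":[-0.256,-0.8,0.4],"gripper":1},{"rotation":[0,0,0],"delta_pos":[-0.256,-0.95,0.5],"gripper":1}])

```text
t: 6.65
ee_pos: [0.4379, -0.2816, 0.1253]
tool_rot: [1.077, 1.564, -0.491]
contact_force: [0.7, -1.9, 0.4]
finger_gap: 0.0857
```

Run:
```python
from h import *;from station import *
s=observe();print(s["contact_force"],s["finger_gap"],s["t"]);plan(s,[.4037,-.2855,.12]);plan(s,[.4037,-.2855,.018])
```

```text
[ 0.73658329 -1.86417085  0.3824819 ] 0.08568612350409814 6.65
ee [ 0.4379 -0.2816  0.1253] delta [0.025, -0.171, 0.019] rot [[0.003, 0.004, -0.008], [-3.997, 0.013, 0.007]]
ee [ 0.4379 -0.2816  0.1253] delta [0.535, -0.174, 0.017] rot [[0.003, 0.004, -0.008], [-3.997, 0.013, 0.007]]
```

>>> apply_moves(motion=[{"rotation":[0,0,-0.008],"delta_pos":[0.025,-0.171,0.019],"gripper":1},{"rotation":[0,0,-0.008],"delta_pos":[0.025,-0.171,0.019],"gripper":1},{"rotation":[0,0,-0.008],"delta_pos":[0.025,-0.171,0.019],"gripper":1},{"rotation":[0,0,-0.008],"delta_pos":[0.2,-0.172,0.018],"gripper":1},{"rotation":[0,0,-0.008],"delta_pos":[0.35,-0.173,0.018],"gripper":1},{"rotation":[0,0,-0.008],"delta_pos":[0.48,-0.174,0.017],"gripper":1},{"rotation":[0,0,-0.008],"delta_pos":[0.53,-0.174,0.017],"gripper":1},{"rotation":[0,0,-0.008],"delta_pos":[0.53,-0.174,0.017],"gripper":1}])

```text
t: 7.32
ee_pos: [0.4033, -0.2842, 0.0173]
tool_rot: [-1.206, 1.568, -2.774]
contact_force: [-0.0, 1.0, 0.6]
finger_gap: 0.0854
```

>>> apply_moves(motion=[{"rotation":[0,0,0],"delta_pos":[0,0,0],"gripper":-1},{"rotation":[0,0,0],"delta_pos":[0,0,0],"gripper":-1},{"rotation":[0,0,0],"delta_pos":[0,0,0],"gripper":-1},{"rotation":[0,0,0],"delta_pos":[0,0,0],"gripper":-1},{"rotation":[0,0,0],"delta_pos":[0,0,0],"gripper":-1}])

```text
t: 7.73
ee_pos: [0.4042, -0.2849, 0.0188]
tool_rot: [-0.146, 1.568, -1.713]
contact_force: [-0.9, 2.0, 6.8]
finger_gap: 0.0467
```

Run:
```python
from h import *;from station import *
s=observe();print(s["contact_force"],s["finger_gap"],s["t"]);plan(s,[.627,-.0375,.12])
f=grab_frame("scene");cv2.imwrite("pics/s9.png",cv2.resize(f["color"][60:240,80:320,::-1],(800,600)))
```

```text
[-0.9395949   2.04060327  6.75603693] 0.04670534926457435 7.7333
ee [ 0.4042 -0.2849  0.0188] delta [-0.509, 1.118, -1.232] rot [[0.004, 0.003, 0.0], [-3.996, -0.001, 0.005]]
```

View pics/s9.png

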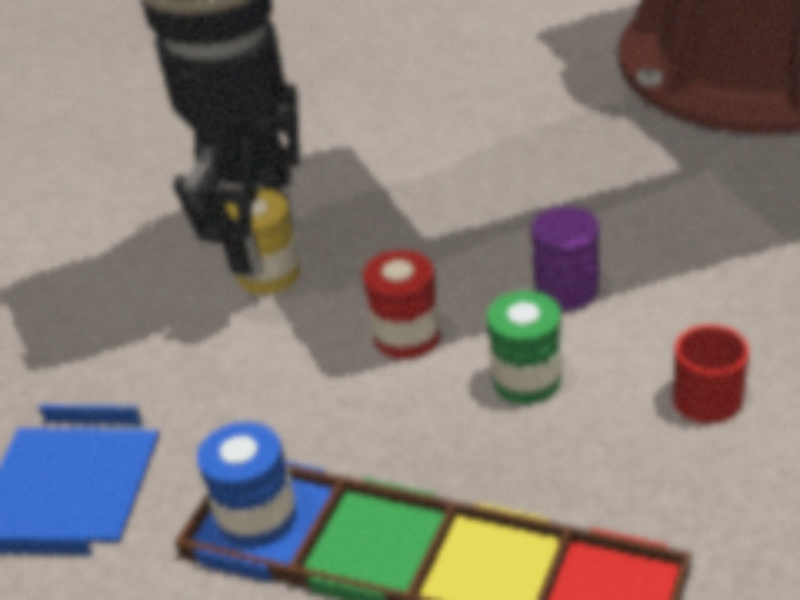

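>>> apply_moves(motion=[{"rotation":[0,0,0],"delta_pos":[-0.15,0,0],"gripper":-1},{"rotation":[0,0,0],"delta_pos":[-0.33,0,0],"gripper":-1},{"rotation":[0,0,0],"delta_pos":[-0.52,0,0],"gripper":-1},{"rotation":[0,0,0],"delta_pos":[-0.57,0.05,-0.05],"gripper":-1},{"rotation":[0,0,0],"delta_pos":[-0.57,0.17,-0.19],"gripper":-1},{"rotation":[0,0,0],"delta_pos":[-0.57,0.3,-0.33],"gripper":-1},{"rotation":[0,0,0],"delta_pos":[-0.57,0.43,-0.47],"gripper":-1},{"rotation":[0,0,0],"delta_pos":[-0.57,0.55,-0.6],"gripper":-1}])

```text
t: 8.45
ee_pos: [0.5154, -0.1629, 0.1339]
tool_rot: [0.488, 1.567, -1.08]
contact_force: [0.6, -0.5, -1.2]
finger_gap: 0.0471
```

Run:
```python
from h import *;from station import *
s=observe();print(s["contact_force"],s["finger_gap"],s["t"]);plan(s,[.627,-.0375,.12])
```

```text
[ 0.61663938 -0.52255033 -1.18135687] 0.04711468177016158 8.45
ee [ 0.5154 -0.1629  0.1339] delta [0.068, 0.56, -0.626] rot [[0.004, 0.004, -0.002], [-3.996, 0.004, 0.007]]
```

>>> apply_moves(motion=[{"rotation":[0,0,0],"delta_pos":[0.01,0.13,-0.14],"gripper":-1},{"rotation":[0,0,0],"delta_pos":[0.02,0.26,-0.28],"gripper":-1},{"rotation":[0,0,0],"delta_pos":[0.03,0.39,-0.42],"gripper":-1},{"rotation":[0,0,0],"delta_pos":[0.05,0.5,-0.55],"gripper":-1},{"rotation":[0,0,0],"delta_pos":[0.068,0.56,-0.626],"gripper":-1},{"rotation":[0,0,0],"delta_pos":[0.068,0.56,-0.626],"gripper":-1},{"rotation":[0,0,0],"delta_pos":[0.068,0.56,-0.626],"gripper":-1}])

```text
t: 9.03
ee_pos: [0.6274, -0.0365, 0.1204]
tool_rot: [0.514, 1.567, -1.052]
contact_force: [-0.7, -0.4, -1.1]
finger_gap: 0.0469
```

Run:
```python
from h import *;from station import *
s=observe();print(s["contact_force"],s["finger_gap"],s["t"]);plan(s,[.627,-.0375,.03])
f=grab_frame("scene");cv2.imwrite("pics/s10.png",cv2.resize(f["color"][80:260,80:320,::-1],(800,600)))
```

```text
[-0.66957957 -0.40058239 -1.10891094] 0.04686482633324828 9.0333
ee [ 0.6274 -0.0365  0.1204] delta [0.452, -0.003, 0.003] rot [[0.006, 0.005, -0.003], [-3.994, 0.004, 0.007]]
```

View pics/s10.png

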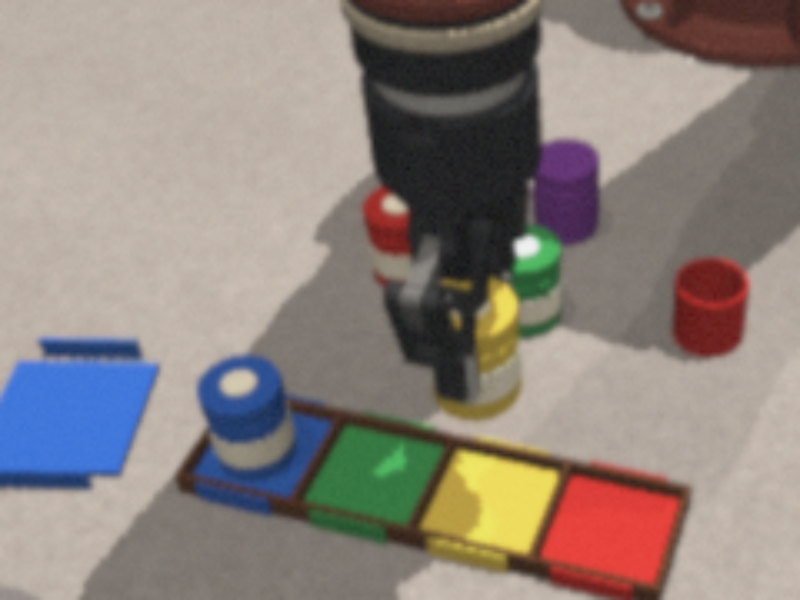

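>>> apply_moves(motion=[{"rotation":[0,0,0],"delta_pos":[0.15,0,0],"gripper":-1},{"rotation":[0,0,0],"delta_pos":[0.3,0,0],"gripper":-1},{"rotation":[0,0,0],"delta_pos":[0.4,0,0],"gripper":-1},{"rotation":[0,0,0],"delta_pos":[0.44,0,0],"gripper":-1},{"rotation":[0,0,0],"delta_pos":[0.46,0,0],"gripper":-1},{"rotation":[0,0,0],"delta_pos":[0.475,0,0],"gripper":-1},{"rotation":[0,0,0],"delta_pos":[0.475,0,0],"gripper":-1},{"rotation":[0,0,0],"delta_pos":[0.475,0,0],"gripper":-1}])

```text
t: 9.75
ee_pos: [0.628, -0.0382, 0.0269]
tool_rot: [0.747, 1.565, -0.82]
contact_force: [-0.8, 0.6, -0.6]
finger_gap: 0.0469
```

Run:
```python
from h import *;from station import *
s=observe();print(s["contact_force"],s["finger_gap"],s["t"]);plan(s,[.627,-.0375,.12])
f=grab_frame("scene");cv2.imwrite("pics/s11.png",cv2.resize(f["color"][80:260,80:320,::-1],(800,600)))
```

```text
[-0.75079441  0.55882386 -0.56719532] 0.04688360591114836 9.75
ee [ 0.628  -0.0382  0.0269] delta [-0.465, -0.003, -0.002] rot [[0.004, 0.005, -0.005], [-3.996, 0.008, 0.008]]
```

View pics/s11.png

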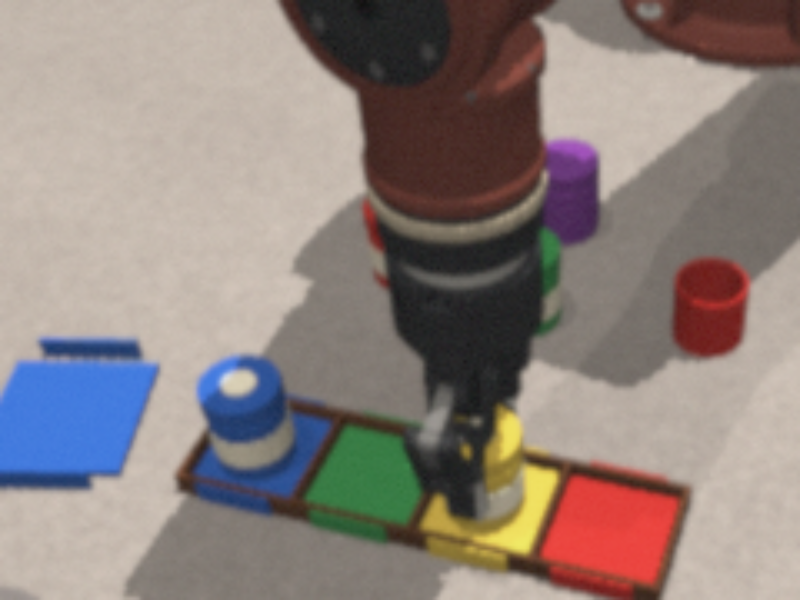

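Seated in yellow at (490,490). Release and lift.

>>> apply_moves(motion=[{"rotation":[0,0,0],"delta_pos":[0.004,0,0],"gripper":-1},{"rotation":[0,0,0],"delta_pos":[0.004,0,0],"gripper":1},{"rotation":[0,0,0],"delta_pos":[0.004,0,0],"gripper":1},{"rotation":[0,0,0],"delta_pos":[0.004,0,0],"gripper":1},{"rotation":[0,0,0],"delta_pos":[0.004,0,0],"gripper":1},{"rotation":[0,0,0],"delta_pos":[-0.15,0,0],"gripper":1},{"rotation":[0,0,0],"delta_pos":[-0.33,0,0],"gripper":1},{"rotation":[0,0,0],"delta_pos":[-0.47,0,0],"gripper":1}])

```text
t: 10.47
ee_pos: [0.6276, -0.0377, 0.1227]
tool_rot: [0.783, 1.565, -0.785]
contact_force: [1.3, 0.4, 0.0]
finger_gap: 0.0851
```

Run:
```python
from h import *;from station import *
s=observe();print(s["contact_force"],s["finger_gap"],s["t"]);plan(s,[.463,-.067,.12])
f=grab_frame("scene");cv2.imwrite("pics/s12.png",cv2.resize(f["color"][80:260,80:320,::-1],(800,600)))
```

```text
[1.25376488 0.37281688 0.02541383] 0.08505755316315355 10.4667
ee [ 0.6276 -0.0377  0.1227] delta [0.011, -0.824, 0.144] rot [[0.005, 0.005, -0.005], [-3.995, 0.008, 0.008]]
```

View pics/s12.png

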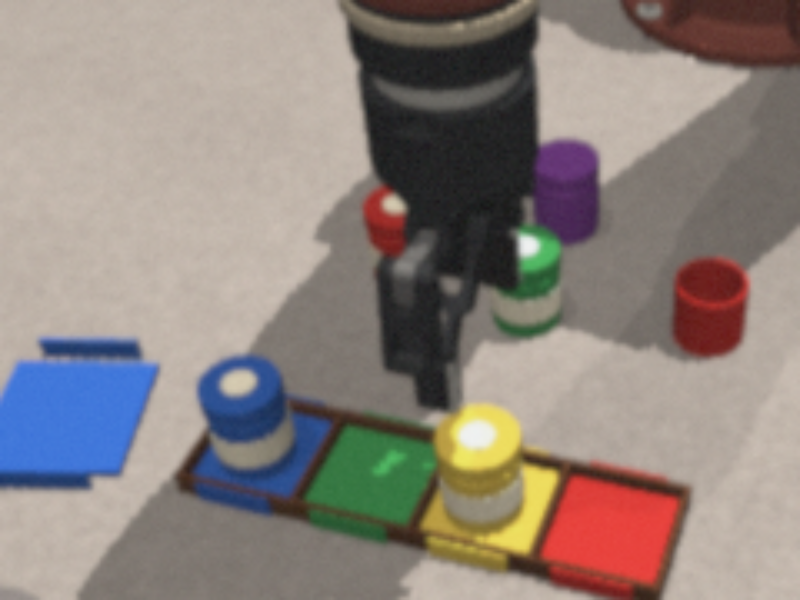

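>>> apply_moves(motion=[{"rotation":[0,0,0],"delta_pos":[0,-0.2,0.035],"gripper":1},{"rotation":[0,0,0],"delta_pos":[0,-0.4,0.07],"gripper":1},{"rotation":[0,0,0],"delta_pos":[0,-0.6,0.105],"gripper":1},{"rotation":[0,0,0],"delta_pos":[0.01,-0.75,0.14],"gripper":1},{"rotation":[0,0,0],"delta_pos":[0.01,-0.824,0.144],"gripper":1},{"rotation":[0,0,0],"delta_pos":[0.01,-0.824,0.144],"gripper":1},{"rotation":[0,0,0],"delta_pos":[0.01,-0.824,0.144],"gripper":1}])

```text
t: 11.1
ee_pos: [0.4661, -0.0677, 0.125]
tool_rot: [1.149, 1.557, -0.419]
contact_force: [1.7, 0.3, 0.0]
finger_gap: 0.0857
```

Run:
```python
from h import *;from station import *
f=pickle.load(open("top0.pkl","rb"));print("purple",ray(f,280.3,250.9,.06))
s=observe();print(s["contact_force"],s["finger_gap"],s["t"]);plan(s,[.463,-.067,.018])
```

```text
purple [ 0.36628046 -0.07059963  0.06      ]
[1.67861113 0.29698733 0.0223458 ] 0.08566869762147852 11.1
ee [ 0.4661 -0.0677  0.125 ] delta [0.535, -0.023, -0.007] rot [[0.004, 0.007, -0.017], [-3.996, 0.026, 0.012]]
```

>>> apply_moves(motion=[{"rotation":[0,0.007,-0.017],"delta_pos":[0.01,-0.016,-0.004],"gripper":1},{"rotation":[0,0.007,-0.017],"delta_pos":[0.15,-0.016,-0.004],"gripper":1},{"rotation":[0,0.007,-0.017],"delta_pos":[0.3,-0.016,-0.004],"gripper":1},{"rotation":[0,0.007,-0.017],"delta_pos":[0.45,-0.016,-0.005],"gripper":1},{"rotation":[0,0.007,-0.017],"delta_pos":[0.53,-0.016,-0.005],"gripper":1},{"rotation":[0,0.007,-0.017],"delta_pos":[0.53,-0.016,-0.005],"gripper":1},{"rotation":[0,0.007,-0.017],"delta_pos":[0.53,-0.016,-0.005],"gripper":1}])

```text
t: 11.68
ee_pos: [0.4645, -0.0671, 0.0183]
tool_rot: [-1.741, 1.568, 2.975]
contact_force: [-0.4, -0.3, 0.9]
finger_gap: 0.0852
```

>>> apply_moves(motion=[{"rotation":[0,0,0],"delta_pos":[0,0,0],"gripper":-1},{"rotation":[0,0,0],"delta_pos":[0,0,0],"gripper":-1},{"rotation":[0,0,0],"delta_pos":[0,0,0],"gripper":-1},{"rotation":[0,0,0],"delta_pos":[0,0,0],"gripper":-1},{"rotation":[0,0,0],"delta_pos":[0,0,0],"gripper":-1}])

```text
t: 12.1
ee_pos: [0.4654, -0.0673, 0.0196]
tool_rot: [-0.915, 1.57, -2.482]
contact_force: [-1.6, -0.3, 7.4]
finger_gap: 0.0471
```

Run:
```python
from h import *;from station import *
s=observe();print(s["contact_force"],s["finger_gap"],s["t"]);plan(s,[.627,-.1095,.13])
f=grab_frame("scene");cv2.imwrite("pics/s13.png",cv2.resize(f["color"][60:240,80:320,::-1],(800,600)))
```

```text
[-1.6143362  -0.34848899  7.44313218] 0.047069008175738815 12.1
ee [ 0.4654 -0.0673  0.0196] delta [-0.552, 0.807, 0.214] rot [[0.005, 0.0, 0.0], [-3.995, -0.001, 0.0]]
```

View pics/s13.png

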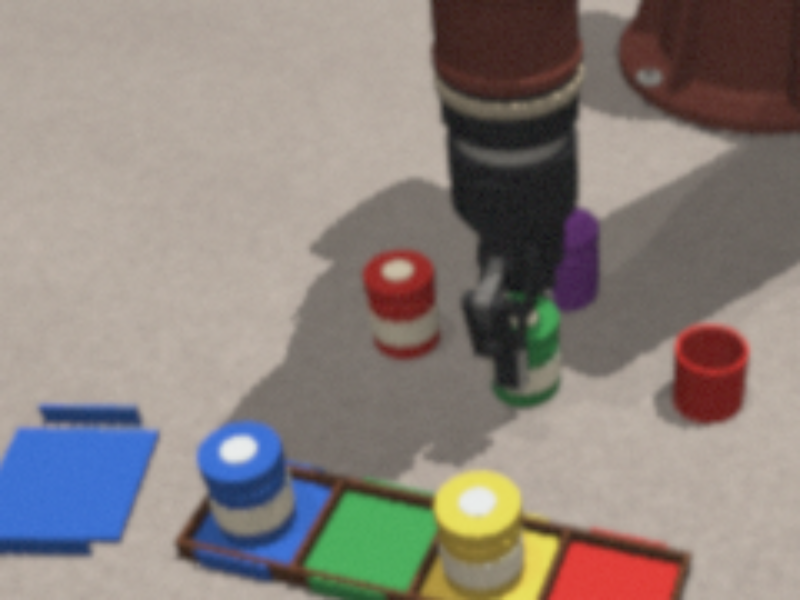

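>>> apply_moves(motion=[{"rotation":[0,0,0],"delta_pos":[-0.15,0,0],"gripper":-1},{"rotation":[0,0,0],"delta_pos":[-0.33,0,0],"gripper":-1},{"rotation":[0,0,0],"delta_pos":[-0.52,0,0],"gripper":-1},{"rotation":[0,0,0],"delta_pos":[-0.56,0.1,0.03],"gripper":-1},{"rotation":[0,0,0],"delta_pos":[-0.56,0.28,0.07],"gripper":-1},{"rotation":[0,0,0],"delta_pos":[-0.56,0.46,0.12],"gripper":-1},{"rotation":[0,0,0],"delta_pos":[-0.56,0.64,0.17],"gripper":-1},{"rotation":[0,0,0],"delta_pos":[-0.56,0.75,0.2],"gripper":-1}])

```text
t: 12.82
ee_pos: [0.6189, -0.1078, 0.1325]
tool_rot: [1.186, 1.568, -0.381]
contact_force: [0.1, 0.2, -1.4]
finger_gap: 0.0468
```

Run:
```python
from h import *;from station import *
s=observe();print(s["contact_force"],s["finger_gap"],s["t"]);plan(s,[.627,-.1095,.12]);plan(s,[.627,-.1095,.03])
```

```text
[ 0.10783527  0.15026697 -1.35221772] 0.04676675560735195 12.8167
ee [ 0.6189 -0.1078  0.1325] delta [0.063, 0.04, 0.008] rot [[0.004, 0.001, -0.004], [-3.996, 0.006, 0.002]]
ee [ 0.6189 -0.1078  0.1325] delta [0.513, 0.039, 0.008] rot [[0.004, 0.001, -0.004], [-3.996, 0.006, 0.002]]
```

>>> apply_moves(motion=[{"rotation":[0,0,-0.004],"delta_pos":[0.06,0.04,0.008],"gripper":-1},{"rotation":[0,0,-0.004],"delta_pos":[0.06,0.04,0.008],"gripper":-1},{"rotation":[0,0,-0.004],"delta_pos":[0.22,0.04,0.008],"gripper":-1},{"rotation":[0,0,-0.004],"delta_pos":[0.36,0.039,0.008],"gripper":-1},{"rotation":[0,0,-0.004],"delta_pos":[0.46,0.039,0.008],"gripper":-1},{"rotation":[0,0,-0.004],"delta_pos":[0.51,0.039,0.008],"gripper":-1},{"rotation":[0,0,-0.004],"delta_pos":[0.53,0.039,0.008],"gripper":-1},{"rotation":[0,0,-0.004],"delta_pos":[0.53,0.039,0.008],"gripper":-1}])

```text
t: 13.48
ee_pos: [0.6261, -0.1092, 0.0275]
tool_rot: [-0.935, 1.569, -2.503]
contact_force: [-0.0, -0.8, -0.7]
finger_gap: 0.047
```

Run:
```python
from h import *;from station import *
s=observe();print(s["contact_force"],s["finger_gap"],s["t"]);plan(s,[.627,-.1095,.12])
f=grab_frame("scene");cv2.imwrite("pics/s14.png",cv2.resize(f["color"][80:260,80:320,::-1],(800,600)))
```

```text
[-0.01782975 -0.80472669 -0.65461444] 0.04702981375970232 13.4833
ee [ 0.6261 -0.1092  0.0275] delta [-0.462, 0.004, 0.002] rot [[0.004, 0.001, 0.002], [-3.996, -0.003, 0.002]]
```

View pics/s14.png

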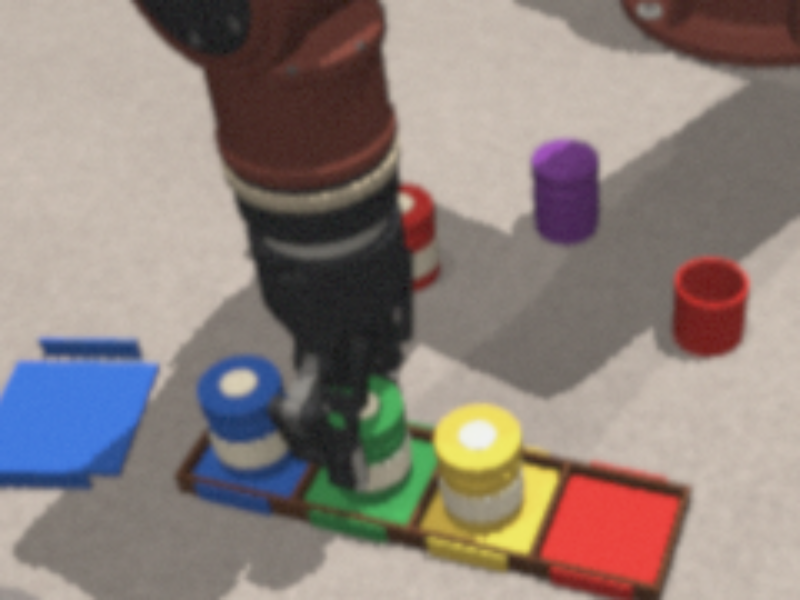

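>>> apply_moves(motion=[{"rotation":[0,0,0],"delta_pos":[0.005,0,0],"gripper":-1},{"rotation":[0,0,0],"delta_pos":[0.005,0,0],"gripper":1},{"rotation":[0,0,0],"delta_pos":[0.005,0,0],"gripper":1},{"rotation":[0,0,0],"delta_pos":[0.005,0,0],"gripper":1},{"rotation":[0,0,0],"delta_pos":[0.005,0,0],"gripper":1},{"rotation":[0,0,0],"delta_pos":[-0.15,0,0],"gripper":1},{"rotation":[0,0,0],"delta_pos":[-0.33,0,0],"gripper":1},{"rotation":[0,0,0],"delta_pos":[-0.49,0,0],"gripper":1}])

```text
t: 14.2
ee_pos: [0.6266, -0.1092, 0.1271]
tool_rot: [-0.303, 1.57, -1.87]
contact_force: [0.9, -0.7, 0.2]
finger_gap: 0.0857
```

Run:
```python
from h import *;from station import *
s=observe();print(s["contact_force"],s["finger_gap"],s["t"]);plan(s,[.443,-.1615,.12])
f=grab_frame("scene");cv2.imwrite("pics/s15.png",cv2.resize(f["color"][80:260,80:320,::-1],(800,600)))
```

```text
[ 0.89178435 -0.71215765  0.18870857] 0.08567708474082988 14.2
ee [ 0.6266 -0.1092  0.1271] delta [0.036, -0.919, 0.258] rot [[0.004, 0.001, 0.0], [-3.996, -0.001, 0.002]]
```

View pics/s15.png

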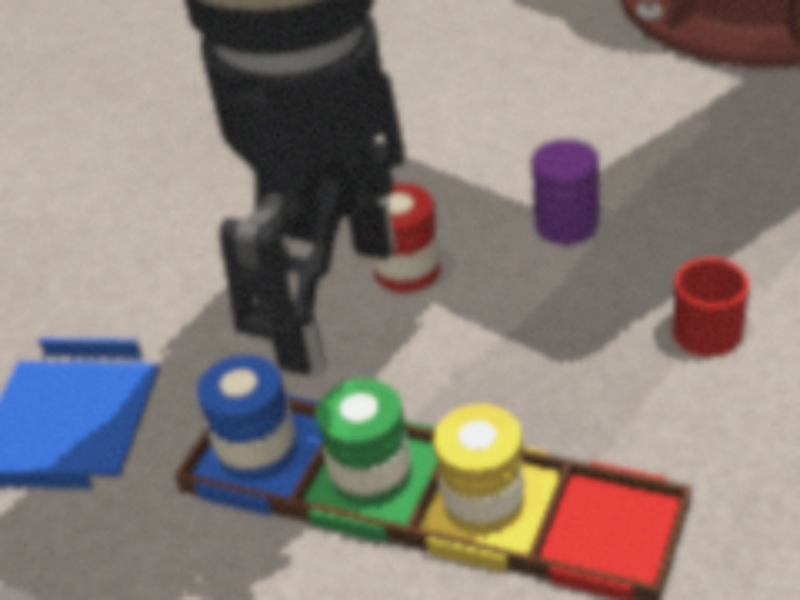

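Three stand in their own cells. Now the full red tub, the one with the white seal.

>>> apply_moves(motion=[{"rotation":[0,0,0],"delta_pos":[0,-0.19,0.05],"gripper":1},{"rotation":[0,0,0],"delta_pos":[0,-0.38,0.1],"gripper":1},{"rotation":[0,0,0],"delta_pos":[0,-0.57,0.16],"gripper":1},{"rotation":[0,0,0],"delta_pos":[0.02,-0.76,0.21],"gripper":1},{"rotation":[0,0,0],"delta_pos":[0.03,-0.919,0.258],"gripper":1},{"rotation":[0,0,0],"delta_pos":[0.03,-0.919,0.258],"gripper":1},{"rotation":[0,0,0],"delta_pos":[0.03,-0.919,0.258],"gripper":1},{"rotation":[0,0,0],"delta_pos":[0.03,-0.919,0.258],"gripper":1}])

```text
t: 14.92
ee_pos: [0.4474, -0.1629, 0.1272]
tool_rot: [1.158, 1.56, -0.41]
contact_force: [0.6, -0.4, -0.7]
finger_gap: 0.0855
```

Run:
```python
from h import *;from station import *
s=observe();print(s["contact_force"],s["finger_gap"],s["t"]);plan(s,[.4435,-.1615,.018])
f=grab_frame("scene")
for q in seals(f): print(q[0].round(1),q[1],q[2].round(4))
```

```text
[ 0.59375842 -0.36506312 -0.69539489] 0.08546450413059177 14.9167
ee [ 0.4474 -0.1629  0.1272] delta [0.546, -0.025, -0.009] rot [[0.004, 0.006, -0.013], [-3.996, 0.02, 0.009]]
[193.5 100.5] 125 [ 0.2951 -0.2339  0.06  ]
[198.8 140.5] 50 [ 0.4423 -0.1604  0.06  ]
[153.  184.5] 25 [ 0.5966 -0.1949  0.06  ]
[151.  194.3] 81 [ 0.6222 -0.1863  0.06  ]
[187.1 201.8] 106 [ 0.6215 -0.1119  0.06  ]
[222.6 210.1] 93 [ 0.6231 -0.0407  0.06  ]
[233.1 227.1] 39 [ 0.656  -0.0094  0.06  ]
```

>>> apply_moves(motion=[{"rotation":[0,0.006,-0.013],"delta_pos":[0.01,-0.02,-0.006],"gripper":1},{"rotation":[0,0.006,-0.013],"delta_pos":[0.15,-0.02,-0.006],"gripper":1},{"rotation":[0,0.006,-0.013],"delta_pos":[0.32,-0.02,-0.007],"gripper":1},{"rotation":[0,0.006,-0.013],"delta_pos":[0.47,-0.02,-0.008],"gripper":1},{"rotation":[0,0.006,-0.013],"delta_pos":[0.54,-0.02,-0.008],"gripper":1},{"rotation":[0,0.006,-0.013],"delta_pos":[0.54,-0.02,-0.008],"gripper":1},{"rotation":[0,0.006,-0.013],"delta_pos":[0.54,-0.02,-0.008],"gripper":1}])

```text
t: 15.55
ee_pos: [0.4449, -0.1611, 0.0185]
tool_rot: [-2.177, 1.569, 2.54]
contact_force: [-0.7, -0.7, 1.0]
finger_gap: 0.0852
```

>>> apply_moves(motion=[{"rotation":[0,0,0],"delta_pos":[0,0,0],"gripper":-1},{"rotation":[0,0,0],"delta_pos":[0,0,0],"gripper":-1},{"rotation":[0,0,0],"delta_pos":[0,0,0],"gripper":-1},{"rotation":[0,0,0],"delta_pos":[0,0,0],"gripper":-1},{"rotation":[0,0,0],"delta_pos":[0,0,0],"gripper":-1}])

```text
t: 15.97
ee_pos: [0.4457, -0.1615, 0.0198]
tool_rot: [-3.102, 1.57, 1.615]
contact_force: [-1.9, 1.3, 8.2]
finger_gap: 0.0467
```

Run:
```python
from h import *;from station import *
s=observe();print(s["contact_force"],s["finger_gap"],s["t"]);plan(s,[.627,.035,.14])
f=grab_frame("scene");cv2.imwrite("pics/s16.png",cv2.resize(f["color"][60:240,80:320,::-1],(800,600)))
```

```text
[-1.93787719  1.25649895  8.19604945] 0.0467172283400911 15.9667
ee [ 0.4457 -0.1615  0.0198] delta [-0.601, 0.911, -0.978] rot [[0.006, -0.0, 0.0], [-3.994, -0.0, -0.001]]
```

View pics/s16.png

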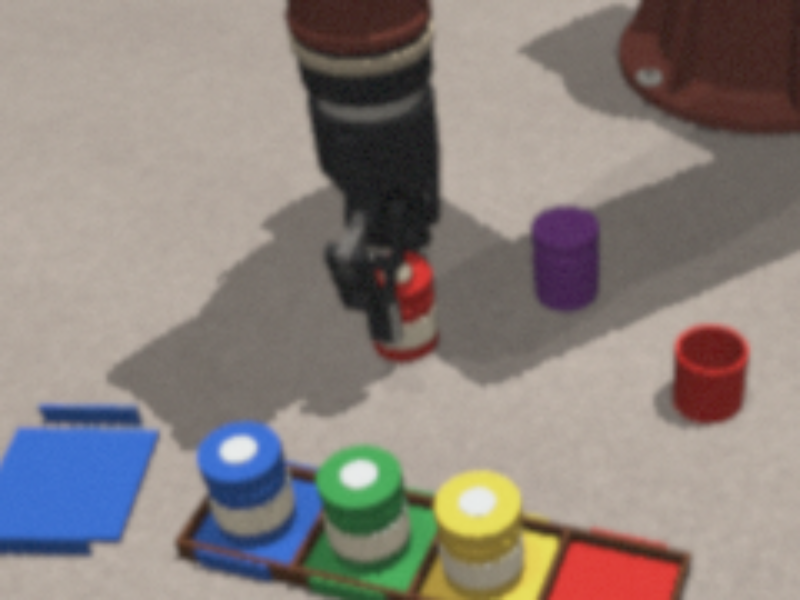

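>>> apply_moves(motion=[{"rotation":[0,0,0],"delta_pos":[-0.15,0,0],"gripper":-1},{"rotation":[0,0,0],"delta_pos":[-0.33,0,0],"gripper":-1},{"rotation":[0,0,0],"delta_pos":[-0.52,0,0],"gripper":-1},{"rotation":[0,0,0],"delta_pos":[-0.6,0.05,-0.08],"gripper":-1},{"rotation":[0,0,0],"delta_pos":[-0.6,0.15,-0.24],"gripper":-1},{"rotation":[0,0,0],"delta_pos":[-0.6,0.25,-0.4],"gripper":-1},{"rotation":[0,0,0],"delta_pos":[-0.6,0.35,-0.56],"gripper":-1},{"rotation":[0,0,0],"delta_pos":[-0.6,0.45,-0.7],"gripper":-1}])

```text
t: 16.68
ee_pos: [0.5359, -0.0192, 0.1409]
tool_rot: [1.729, 1.569, 0.163]
contact_force: [-0.1, -0.7, -0.7]
finger_gap: 0.0469
```

Run:
```python
from h import *;from station import *
s=observe();print(s["contact_force"],s["finger_gap"],s["t"]);plan(s,[.627,.035,.13])
```

```text
[-0.12162514 -0.7415996  -0.74560501] 0.046916069841766404 16.6833
ee [ 0.5359 -0.0192  0.1409] delta [0.055, 0.457, -0.269] rot [[0.006, -0.0, -0.002], [-3.994, 0.003, -0.0]]
```

>>> apply_moves(motion=[{"rotation":[0,0,0],"delta_pos":[0,0.16,-0.1],"gripper":-1},{"rotation":[0,0,0],"delta_pos":[0.02,0.32,-0.2],"gripper":-1},{"rotation":[0,0,0],"delta_pos":[0.05,0.457,-0.269],"gripper":-1},{"rotation":[0,0,0],"delta_pos":[0.05,0.457,-0.269],"gripper":-1},{"rotation":[0,0,0],"delta_pos":[0.05,0.457,-0.269],"gripper":-1},{"rotation":[0,0,0],"delta_pos":[0.05,0.457,-0.269],"gripper":-1}])

```text
t: 17.18
ee_pos: [0.6264, 0.0349, 0.1311]
tool_rot: [1.714, 1.57, 0.148]
contact_force: [0.1, 0.1, -1.2]
finger_gap: 0.047
```

Run:
```python
from h import *;from station import *
s=observe();print(s["contact_force"],s["finger_gap"],s["t"]);plan(s,[.6265,.035,.0265])
```

```text
[ 0.07333881  0.11005142 -1.21047901] 0.046987347723200734 17.1833
ee [0.6264 0.0349 0.1311] delta [0.523, 0.0, -0.0] rot [[0.006, -0.0, -0.001], [-3.994, 0.001, -0.0]]
```

>>> apply_moves(motion=[{"rotation":[0,0,0],"delta_pos":[0.15,0,0],"gripper":-1},{"rotation":[0,0,0],"delta_pos":[0.3,0,0],"gripper":-1},{"rotation":[0,0,0],"delta_pos":[0.42,0,0],"gripper":-1},{"rotation":[0,0,0],"delta_pos":[0.48,0,0],"gripper":-1},{"rotation":[0,0,0],"delta_pos":[0.51,0,0],"gripper":-1},{"rotation":[0,0,0],"delta_pos":[0.523,0,0],"gripper":-1},{"rotation":[0,0,0],"delta_pos":[0.523,0,0],"gripper":-1},{"rotation":[0,0,0],"delta_pos":[0.523,0,0],"gripper":-1}])

```text
t: 17.85
ee_pos: [0.6275, 0.0347, 0.0281]
tool_rot: [1.563, 1.568, -0.003]
contact_force: [0.2, 0.0, -0.8]
finger_gap: 0.0472
```

Run:
```python
from h import *;from station import *
s=observe();print(s["contact_force"],s["finger_gap"],s["t"]);plan(s,[.627,.035,.0265])
f=grab_frame("scene");cv2.imwrite("pics/s17.png",cv2.resize(f["color"][100:280,120:360,::-1],(800,600)))
```

```text
[ 0.22484504  0.01216488 -0.81611474] 0.04715535781159582 17.85
ee [0.6275 0.0347 0.0281] delta [0.008, -0.002, -0.002] rot [[0.006, 0.0, -0.004], [-3.994, 0.006, 0.0]]
```

View pics/s17.png

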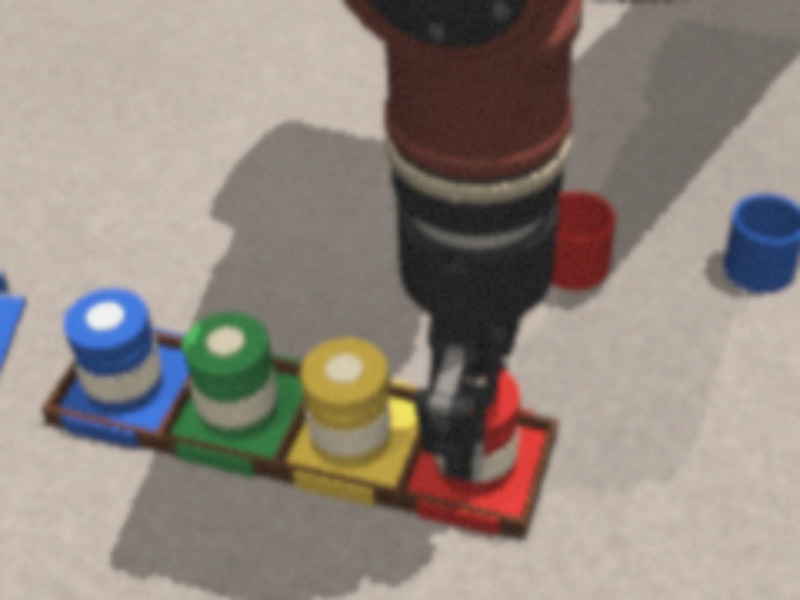

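>>> apply_moves(motion=[{"rotation":[0,0,0],"delta_pos":[0.006,0,0],"gripper":-1},{"rotation":[0,0,0],"delta_pos":[0.006,0,0],"gripper":1},{"rotation":[0,0,0],"delta_pos":[0.006,0,0],"gripper":1},{"rotation":[0,0,0],"delta_pos":[0.006,0,0],"gripper":1},{"rotation":[0,0,0],"delta_pos":[0.006,0,0],"gripper":1},{"rotation":[0,0,0],"delta_pos":[-0.15,0,0],"gripper":1},{"rotation":[0,0,0],"delta_pos":[-0.33,0,0],"gripper":1},{"rotation":[0,0,0],"delta_pos":[-0.49,0,0],"gripper":1}])

```text
t: 18.57
ee_pos: [0.6269, 0.0348, 0.1273]
tool_rot: [1.59, 1.568, 0.024]
contact_force: [1.2, -0.4, 0.6]
finger_gap: 0.0855
```

>>> apply_moves(motion=[{"rotation":[0,0,0],"delta_pos":[-0.2,0,0],"gripper":1},{"rotation":[0,0,0],"delta_pos":[-0.4,-0.1,0],"gripper":1},{"rotation":[0,0,0],"delta_pos":[-0.4,-0.3,0],"gripper":1},{"rotation":[0,0,0],"delta_pos":[-0.4,-0.5,0],"gripper":1},{"rotation":[0,0,0],"delta_pos":[-0.4,-0.7,0],"gripper":1},{"rotation":[0,0,0],"delta_pos":[-0.4,-0.9,0],"gripper":1},{"rotation":[0,0,0],"delta_pos":[-0.4,-0.9,0],"gripper":1},{"rotation":[0,0,0],"delta_pos":[-0.4,-0.9,0],"gripper":1}])

```text
t: 19.23
ee_pos: [0.4448, 0.0341, 0.2072]
tool_rot: [1.589, 1.568, 0.023]
contact_force: [0.5, 0.1, -0.0]
finger_gap: 0.0852
```

Run:
```python
from h import *;from station import *
s=observe();print(s["contact_force"],s["finger_gap"],s["t"],s["ee_pos"])
f=grab_frame("scene");g=grab_frame("top")
for n,q in(("scene",f),("top",g)):
    for r in seals(q,.067): print(n,r[0].round(1),r[1],r[2][:2].round(4))
cv2.imwrite("pics/s18.png",cv2.resize(f["color"][:,:,::-1],(800,600)));cv2.imwrite("pics/t18.png",cv2.resize(g["color"][:,:,::-1],(800,600)))
```

```text
[ 0.46527832  0.08860429 -0.01232211] 0.08524779309445683 19.2333 [0.44483888 0.03411611 0.20718985]
scene [151.  194.3] 81 [ 0.628  -0.1818]
scene [187.1 201.9] 104 [ 0.6275 -0.1085]
scene [222.7 210.1] 92 [ 0.6287 -0.0381]
scene [262.  218.5] 97 [0.6286 0.036 ]
scene [233.8 225.7] 25 [ 0.658  -0.0071]
top [288.4  30.2] 27 [ 0.9052 -0.0961]
top [304.4  31.2] 32 [ 0.9024 -0.1353]
top [274.2  30.1] 16 [ 0.9056 -0.0613]
top [494.3  31.8] 39 [ 0.8975 -0.6014]
top [104.6  36.1] 19 [0.8937 0.3542]
top [317.2  32.8] 16 [ 0.8983 -0.1665]
top [122.9  35.9] 15 [0.8938 0.3095]
top [283.4  36.4] 37 [ 0.8898 -0.0835]
top [40.8 35.8] 65 [0.8956 0.51  ]
top [262.1  39.2] 57 [ 0.8832 -0.0311]
top [280.   48.2] 179 [ 0.8605 -0.0749]
top [309.9  41.8] 102 [ 0.8759 -0.1484]
top [127.9  42.4] 56 [0.8775 0.2972]
top [82.9 40. ] 16 [0.8844 0.407 ]
top [249.1  43.9] 38 [8.717e-01 6.000e-04]
top [91.9 48.9] 51 [0.8621 0.385 ]
top [102.3  51.8] 63 [0.8548 0.3595]
top [262.6  53.2] 88 [ 0.8484 -0.0323]
top [294.   53.7] 15 [ 0.8466 -0.109 ]
top [334.4  53.3] 21 [ 0.8467 -0.2079]
top [320.7  92.5] 24 [ 0.75  
[... 1174 characters left out ...]
 0.4375 -0.481 ]
top [462.4 225.3] 81 [ 0.4243 -0.5091]
top [498.4 222.2] 53 [ 0.4311 -0.5962]
top [ 74.4 222.1] 27 [0.4401 0.4235]
top [ 79.6 224.4] 38 [0.4344 0.411 ]
top [114.  222.4] 20 [0.4387 0.3284]
top [435.8 225.4] 45 [ 0.4248 -0.4451]
top [273.2 229.8] 43 [ 0.4174 -0.0537]
top [473.4 231.8] 78 [ 0.4086 -0.5353]
top [ 63.5 229. ] 40 [0.4239 0.4493]
top [450.6 233.6] 76 [ 0.4048 -0.4802]
top [ 76.2 238.3] 46 [0.4014 0.4187]
top [337.6 237.6] 28 [ 0.3974 -0.2082]
top [109.4 239.1] 18 [0.3988 0.3392]
top [138.8 238.1] 16 [0.4006 0.2689]
top [338.7 247.2] 24 [ 0.3744 -0.2103]
top [136.5 280.4] 29 [0.2999 0.2739]
top [131.9 295.6] 18 [0.264  0.2847]
top [268.9 345.2] 15 [ 0.1445 -0.0406]
```

View pics/s18.png

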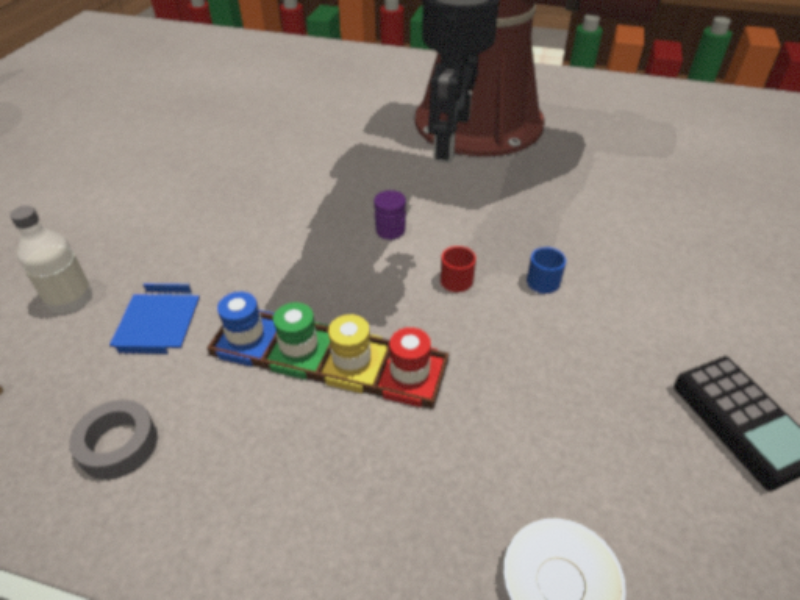

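View pics/t18.png

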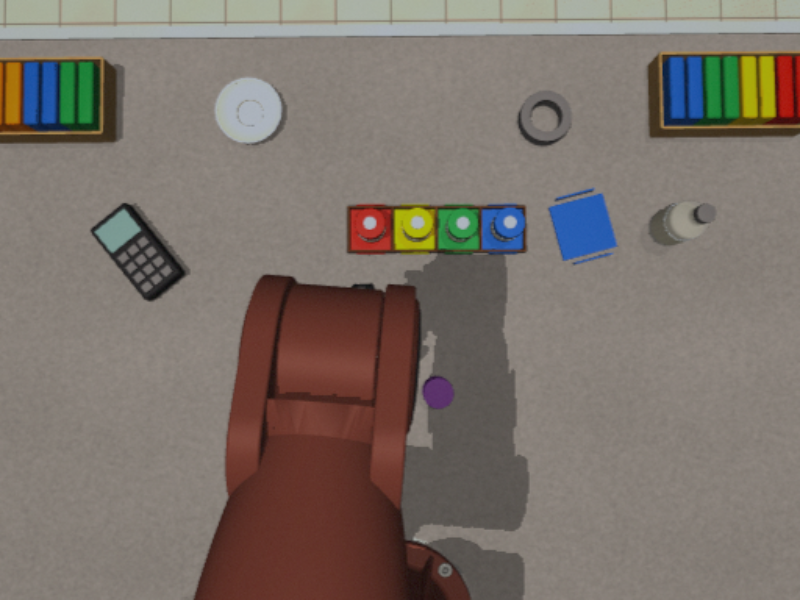

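All four tubs stand upright in their own cells. The seals, read at z = 67 mm, lie within about 3 mm of the cell centres in both views. The empties are still at scene (458,268) and (546,270), the purple tub is unmoved, and the gripper is open and clear.

```bash
python3 -c "
from station import *
print(close_job())"
```

```text
the job is handed in; nothing more can be done
None
```

I stood the blue, yellow, green and red closed tubs upright in their own colour compartments, let go of each, and handed the job in. It took about 19.3 s of robot time, and the largest external force I read was about 8 N, while the fingers were closing on a tub.

- **Tubs:** in both camera views the lid seals sit within about 3 mm of the cell centres, at the height expected for tubs standing on the pads.
- **Empty tubs and look-alikes:** the scene view shows both empty tubs and the purple look-alike still standing where they were. The arm hid the empty tubs in the last top view, so I checked those two in the scene view only. The larger blue mat is also unmoved.
- **Disagreements:** the two views differ by about 2–4 mm on where the seals are, roughly what the camera calibration allows. No check failed.

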